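# Turn painted slotted shims over and hang them

## Robot

A 6-joint arm with a two-finger parallel gripper is mounted at the origin on the work surface; the furniture and walls round the work are solid. World frame = base frame: x ahead of the robot, y to its left, z up, the work surface at z = 0. Lengths are in mm, angles in degrees, forces in N, time in s.
With the tool pointing down it reaches from about 350 to 850 mm from the base axis. Payload 8.1 kg.
Tool frame: the origin (TCP) lies between the finger pads; the fingertips stand 22 mm ahead of it and the grasp point (between the pads) lies 3 mm ahead of it; z points along the fingers, y is the direction in which the jaws open and shut (so a half turn about z gives the same grasp; the last joint's range is limited). The gripper opens to 85 mm and grips with 20 to 120 N. Pads are 22 mm wide; open, the fingers measure 114 mm over their backs; the gripper's body (76 mm by 85 mm) begins 54 mm behind the grasp point. The pads swing forward as they close: fully open they stand 13 mm farther back than shut.
Start: joints at [-81.039, 7.471, 85.268, -0, 87.261, -4.893], TCP at [143.691, -582.545, 228.592] pointing down, gripper open.
Joint ranges: [-169.43, 169.43], [-51.17, 129.36], [1.28, 143.12], [-76.62, 256.62], [0, 156.53], [-152.29, 152.29]. Speed limits (degrees/s): [136.94, 136.94, 159.86, 180, 180, 180].

## Interface

Orientations are given as [roll, pitch, yaw] about the fixed x, y, z axes, in that order (R = Rz(yaw) Ry(pitch) Rx(roll)).
In Python, from bench import r gives the robot as it stands.
- The arm moves only by the tool drive_tool, never from a script. Its argument "moves" is a list of rows, each a list of 2 entries, a list of its own where there are three numbers: the shift along the world's x, y, z in mm, then the turn about the world's z in degrees. A call has exactly 8 rows; each row is the pose to reach, as a shift and turn from the pose commanded when the call began; what a row does not reach only later rows make up. A row lasts 1/12 s, in which the tool goes at most 41.7 mm and 7.16 degrees, less where a joint would pass 70% of its speed; a pose out of reach is approached as far as the arm can. A call with a gripper value outside its range is refused whole. "fingers" is the finger opening in mm, from 0 to 85.4, set as the call begins (left out, the last holds). The fingers move at their own pace and stop on an object; "squeeze" is the grip in N (left out, the last holds). Time passes only in rows, so rows that repeat a pose let the fingers close, or fill a call up. It gives the time, the measured TCP pose, the force and the opening at its end, in the units of the state.
- r.sense(): the state, without advancing time (a new reading comes with each control period).
- r.snapshot(name): name is "side" or "top"; returns a dict with "pixels" (384x512x3 uint8, red, green, blue), "camera_matrix" (3x3 intrinsics, pixels), "xyz" and "orientation" of the camera in the world. Camera axes: x right, y down, z forward; pixel columns grow to the right and rows downward; lengths in mm; the calibration is good to about 2 mm. A picture is of the moment at which its call begins. There is no depth.
- r.hand_in(): hands the job in, once; it reports no verdict.
The state is a dict: "time": time; "joint_pos": joint angles; "qd": joint speeds; "joint_efforts": joint torques, N m; "tool_pos": TCP position; "tcp_rot": TCP orientation; "ft_force": force on the tool from outside, world axes, zero at the start; "wrist_torque": the same for the moment, N m; "finger_gap": finger opening in mm.
Only numpy, scipy, OpenCV 4.12 (cv2) and the standard library are available. Lean on these libraries where they do the work, as an engineer would, in place of code of your own. Each camera call takes 0.05 s, during which the arm holds its last target.

## Task

The slotted shims are dry on their painted face and need their bare face up for the next coat. One at a time, the largest first and the smallest last, flip each shim down the flip ramp so that it comes to rest, let go, on the yellow landing slope with its bare face up, then slide it sideways onto the hanger's stem and lay it fully home, flat, bare face up, with its slot turned about a quarter turn or more away from the slots of the other shims on the stem. Only the shims that are there need doing; leave the tape roll, tally counter and glue bottle where they are.

Things in the scene. Friction and masses are not known exactly. Their poses are not given: they have to be found in the camera images.
- flip_ramp: Flip ramp fixed to the bench, base 180 x 90, 10 thick. Origin on the bench under its groove; +x points down the yellow landing slope, y across, z up. Sizes below are mm in this frame. A shim laid on the back rest slides, slot end first, into the groove, tab sticking up; pushed from behind the tab past upright, it topples onto the landing slope.
- groove (a point): Middle of the groove's floor (z 120, x -6 to 6, 74 wide in y). In front stands a 10 mm lip (top at x 6, z 130), the head of the landing slope.
- rest_top (a point): Middle of the back rest's top edge (x -45, z 166). The aluminium back rest, 60 wide, rises backwards (-x) at 50 degrees from x -6, z 120, is 60 long, and its face looks forward and up. Behind and above it is free space.
- foot_stop (a point): Foot of the yellow landing slope, on its face, at the black stop 13 high (x 111, z 42). The slope falls forward (+x) at 40 degrees from the lip for 137; its first 63 are 78 wide between cheeks 17 high, the rest is a tongue 18 wide so that fingers fit beside a shim's tab. A toppled shim slides, tab end down, to this stop.
- hanger: Hanger, fixed to the bench: dark round foot (96 mm across, 10 high), aluminium flange 60 across with its top at z 50, above it a vertical steel stem 9 across, 36 of it bare, then a black head 24 across from z 86 to 96. Shims go on sideways between flange (or the shims already there) and head, stem in the slot. Origin on the bench on the stem's axis.
- stem (a point): Point on the stem's axis at the height of the flange's top (z 50 mm).
- red_shim_grip (a point): Middle of the pull tab (mid-thickness) of the red shim (largest): flat aluminium plate 6 mm thick, 70 g, one face painted red, the other bare metal; head 68 wide and 64 long with a 16 mm wide slot open at its front end, and behind the head a pull tab 26 wide, 44 long. May be absent.
- red_shim_seat (a point): Seat in the red shim's slot, where the stem's axis stands when fully home: on the centre line, mid-thickness, 8 mm in front of the slot's closed end, 30 behind the front end, 58 in front of the tab's middle; axes: +x along the plate towards the slot's mouth, +z out of the painted face (so z points up while the painted face is up).
- red_shim_mouth (a point): Point 40 mm in front of the red shim's seat, out along its slot, mid-thickness; it tells which way the slot points.
- blue_shim_grip (a point): Middle of the pull tab (mid-thickness) of the blue shim (middle): flat aluminium plate 6 mm thick, 70 g, one face painted blue, the other bare metal; head 58 wide and 60 long with a 16 mm wide slot open at its front end, and behind the head a pull tab 26 wide, 44 long. May be absent.
- blue_shim_seat (a point): Seat in the blue shim's slot, where the stem's axis stands when fully home: on the centre line, mid-thickness, 8 mm in front of the slot's closed end, 28 behind the front end, 56 in front of the tab's middle; axes: +x along the plate towards the slot's mouth, +z out of the painted face (so z points up while the painted face is up).
- blue_shim_mouth (a point): Point 40 mm in front of the blue shim's seat, out along its slot, mid-thickness; it tells which way the slot points.
- green_shim_grip (a point): Middle of the pull tab (mid-thickness) of the green shim (smallest): flat aluminium plate 6 mm thick, 70 g, one face painted green, the other bare metal; head 48 wide and 56 long with a 16 mm wide slot open at its front end, and behind the head a pull tab 26 wide, 44 long. May be absent.
- green_shim_seat (a point): Seat in the green shim's slot, where the stem's axis stands when fully home: on the centre line, mid-thickness, 8 mm in front of the slot's closed end, 26 behind the front end, 54 in front of the tab's middle; axes: +x along the plate towards the slot's mouth, +z out of the painted face (so z points up while the painted face is up).
- green_shim_mouth (a point): Point 40 mm in front of the green shim's seat, out along its slot, mid-thickness; it tells which way the slot points.
- tape_roll: Bystander, to be left alone: blue tape roll, 92 diameter, 24 high (mm). Origin at the middle of its underside.
- tally: Bystander, to be left alone: white round tally counter, 46 diameter, 32 high (mm). Origin at the middle of its underside.
- glue: Bystander, to be left alone: white glue bottle with red tip, 42 diameter, 119 high (mm). Origin at the middle of its underside.
Not all that is in view belongs to the job. Leave any brown or pink look-alike of the part that bears blue_shim_grip alone.

How it is judged (in metres and radians):
On the way, in this order (a step that is already met when the one before it is completed fails the run):
1. the red shim lies let go on the yellow landing slope, bare face up (angle between red_shim_seat's own z axis and vertical between 2.2 and 2.7 rad and x of red_shim_seat in the frame of flip_ramp between 0.012 and 0.1 m and y of red_shim_seat in the frame of flip_ramp between -0.03 and 0.03 m and linear speed of red_shim below 0.03 m/s and contact force between red_shim and flip_ramp above 0.1 N and contact force between the fingers and red_shim below 0.1 N), for 0.2 s.
2. the red shim is on the hanger's stem, fully home, level, bare face up, let go (horizontal distance between red_shim_seat and stem below 0.009 m and height (world z) of red_shim_seat between 0.049 and 0.08 m and angle between red_shim_seat's own z axis and vertical above 2.95 rad and linear speed of red_shim below 0.03 m/s and contact force between the fingers and red_shim below 0.1 N), for 0.2 s.
3. the blue shim lies let go on the yellow landing slope, bare face up (angle between blue_shim_seat's own z axis and vertical between 2.2 and 2.7 rad and x of blue_shim_seat in the frame of flip_ramp between 0.012 and 0.1 m and y of blue_shim_seat in the frame of flip_ramp between -0.03 and 0.03 m and linear speed of blue_shim below 0.03 m/s and contact force between blue_shim and flip_ramp above 0.1 N and contact force between the fingers and blue_shim below 0.1 N), for 0.2 s.
4. the blue shim is on the hanger's stem, fully home, level, bare face up, let go (horizontal distance between blue_shim_seat and stem below 0.009 m and height (world z) of blue_shim_seat between 0.049 and 0.08 m and angle between blue_shim_seat's own z axis and vertical above 2.95 rad and linear speed of blue_shim below 0.03 m/s and contact force between the fingers and blue_shim below 0.1 N), for 0.2 s.
5. the green shim lies let go on the yellow landing slope, bare face up (angle between green_shim_seat's own z axis and vertical between 2.2 and 2.7 rad and x of green_shim_seat in the frame of flip_ramp between 0.012 and 0.1 m and y of green_shim_seat in the frame of flip_ramp between -0.03 and 0.03 m and linear speed of green_shim below 0.03 m/s and contact force between green_shim and flip_ramp above 0.1 N and contact force between the fingers and green_shim below 0.1 N), for 0.2 s.
6. the green shim is on the hanger's stem, fully home, level, bare face up, let go (horizontal distance between green_shim_seat and stem below 0.009 m and height (world z) of green_shim_seat between 0.049 and 0.08 m and angle between green_shim_seat's own z axis and vertical above 2.95 rad and linear speed of green_shim below 0.03 m/s and contact force between the fingers and green_shim below 0.1 N), for 0.2 s.
At the end, for the whole second after the job is handed in: Every shim present is on the hanger's stem between flange and head, its slot's seat within 9 mm of the stem's axis, bare face up and level within 10 degrees, at rest and let go, and the slots of any two shims point at least 60 degrees apart (all of step 2 and all of step 4 and all of step 6 and horizontal distance between red_shim_mouth and blue_shim_mouth above 0.04 m and horizontal distance between each of red_shim_mouth, blue_shim_mouth and green_shim_mouth above 0.04 m); the robot touches nothing.
It fails at once if the blue tape roll is moved by more than 4 cm (distance of tape_roll from where it was at the start of the episode above 0.04 m).
It fails at once if the white round tally counter is moved by more than 4 cm (distance of tally from where it was at the start of the episode above 0.04 m).
It fails at once if the white glue bottle with red tip is moved by more than 4 cm (distance of glue from where it was at the start of the episode above 0.04 m).
Of red_shim, blue_shim, green_shim only 2 to 3 are there at a start; the rules pass over those that are not, and their reading is None.
At some moment in a run one of blue_shim, green_shim may be knocked a few centimetres aside while the robot is not near it.
Once in a run the grip may slacken for a moment while it holds something.
It also fails if it takes over 210 s, if anything falls off the work surface, if the arm or the gripper's body presses on something with over 40 N, if the wrist force passes 120 N, or if a joint passes its speed limit or range.

## Working session

There is one attempt and no reset: what is moved stays moved. The work goes in short steps, Python scripts to look and compute and a tool call to move; the robot and the scene stay as the last step left them, time stands still between calls to the robot, and variables do not carry over. Pictures are saved under pics/ and viewed, and the job is handed in when it is done.

Besides the shell and the picture viewer there is one more tool, called after "Emit:" as name(argument=value, ...) on one line, values as JSON. drive_tool: Moves the arm, as the interface text tells. Its arguments: {"type":"object","properties":{"moves":{"type":"array","items":{"type":"array"}},"fingers":{"type":"number"},"squeeze":{"type":"number"}},"required":["moves"]}

```bash
mkdir -p pics; ls; cat > h.py <<'E'
import numpy as np, cv2
from scipy.spatial.transform import Rotation as R
from bench import r
def snap(name,fn,scale=1):
    s=r.snapshot(name); im=cv2.cvtColor(s["pixels"],cv2.COLOR_RGB2BGR)
    cv2.imwrite("pics/"+fn,im if scale==1 else cv2.resize(im,None,fx=scale,fy=scale,interpolation=cv2.INTER_CUBIC))
    return s
E
python3 - <<'E'
from h import *
print(r.sense())
for n in ("side","top"):
    s=snap(n,n+"0.png",1.5)
    print(n,s["camera_matrix"],s["xyz"],s["orientation"])
    np.save(n+"0.npy",s["pixels"])
E
```

```text
pics
{'time': 0.0, 'joint_pos': array([-8.10393305e+01,  7.51475872e+00,  8.53295422e+01,  2.29108012e-03,
        8.72621634e+01, -4.89300016e+00]), 'qd': array([ 0.036063  ,  0.06925056,  0.00738831, -0.10083868,  0.07983674,
       -0.06138466]), 'joint_efforts': array([-8.39700124e-05, -5.69392526e+01, -5.00552130e+01, -3.86745405e-04,
        1.49519480e-02,  1.31444432e-05]), 'tool_pos': array([ 143.61518009, -581.98397978,  227.54556749]), 'tcp_rot': array([-1.79894119e+02, -1.13608081e-02,  1.38535476e+01]), 'ft_force': array([-0.22269409, -1.02441278,  0.19693386]), 'wrist_torque': array([-0.00494138, -0.04259386, -0.01401821]), 'finger_gap': 85.23619791117741}
side [[445.6479877    0.         259.21684631]
 [  0.         445.6479877  194.16873104]
 [  0.           0.           1.        ]] [-76.1619544  952.64799599 967.47971614] [-1.28222262e+02 -6.82541431e-02 -1.48993969e+02]
top [[355.81101498   0.         253.80496464]
 [  0.         355.81101498 197.33480782]
 [  0.           0.           1.        ]] [ 396.41800521    2.60405382 1256.72535913] [-175.42539481   -0.68787903  -90.7288796 ]
```

View pics/top0.png

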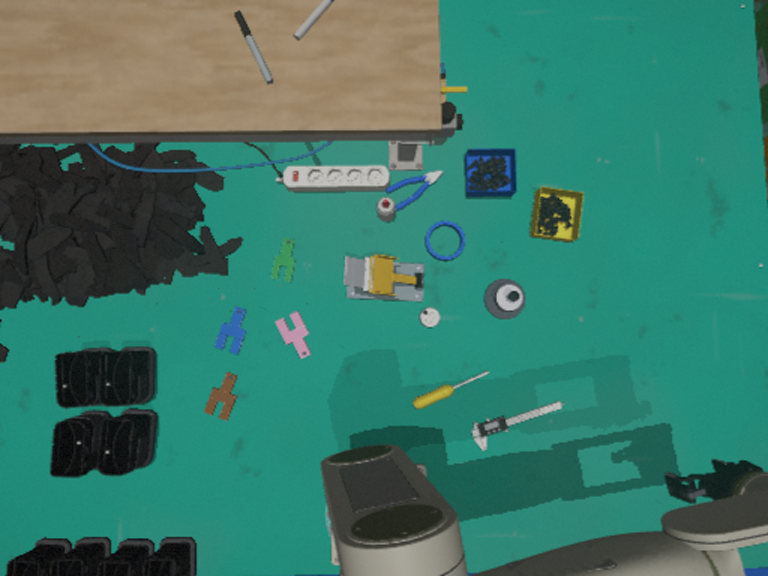

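View pics/side0.png

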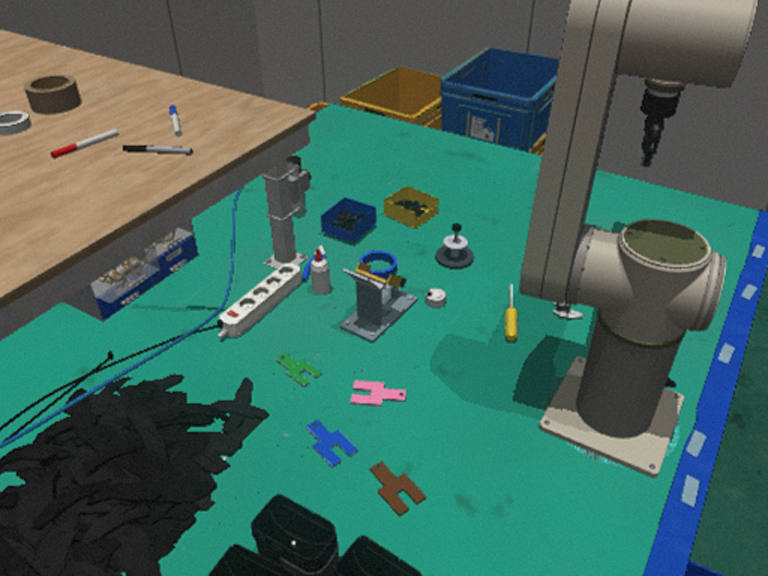

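Only blue and green are present: in the enlarged top view blue is at (232,330) and green at (285,260). The look-alikes are pink at (293,335) and brown at (222,396). The red shim is absent. Next I measure the positions and confirm them in a crop.

```bash
cat >> h.py <<'E'
def ray(s,uv):
    K=np.array(s["camera_matrix"]); M=R.from_euler("xyz",s["orientation"],degrees=True).as_matrix()
    uv=np.atleast_2d(uv).astype(float); d=np.c_[(uv[:,0]-K[0,2])/K[0,0],(uv[:,1]-K[1,2])/K[1,1],np.ones(len(uv))]
    return np.array(s["xyz"],float),d@M.T
def onplane(s,uv,z):
    o,d=ray(s,uv); t=(z-o[2])/d[:,2]; return o+d*t[:,None]
def proj(s,P):
    K=np.array(s["camera_matrix"]); M=R.from_euler("xyz",s["orientation"],degrees=True).as_matrix()
    p=(np.atleast_2d(P)-np.array(s["xyz"]))@M; p=p@K.T; return p[:,:2]/p[:,2:]
HUE={"blue":(108,125),"green":(48,72),"pink":(150,176),"brown":(5,16)}
def mask(s,c,smin=90,vmin=50):
    h=cv2.cvtColor(s["pixels"],cv2.COLOR_RGB2HSV); lo,hi=HUE[c]
    return cv2.inRange(h,(lo,smin,vmin),(hi,255,255))
DIM={"blue":(58,60,56,28),"green":(48,56,54,26)}
def shim(s,c,z=6.,roi=None):
    m=mask(s,c)
    if roi: 
        k=np.zeros_like(m);k[roi[1]:roi[3],roi[0]:roi[2]]=255;m&=k
    n,l,st,ce=cv2.connectedComponentsWithStats(m)
    out=[]
    for i in range(1,n):
        if 60<st[i,4]<2500:
            v,u=np.nonzero(l==i); P=onplane(s,np.c_[u,v],z)[:,:2]
            C=P.mean(0); w,V=np.linalg.eigh(np.cov((P-C).T)); a=V[:,1]
            t=(P-C)@a; 
            b=(P-C)@np.array([-a[1],a[0]])
            # tab end: narrow end
            wp=np.ptp(b[t>np.percentile(t,85)]);wm=np.ptp(b[t<np.percentile(t,15)])
            if wp<wm: a=-a;t=-t
            out.append((st[i,:4],st[i,4],C,np.degrees(np.arctan2(a[1],a[0])),t.min(),t.max(),np.ptp(b),wp,wm))
    return out
E
python3 - <<'E'
from h import *
s=r.snapshot("top"); q=r.snapshot("side")
for c in HUE:
    for n,x in (("top",s),("side",q)):
        for o in shim(x,c):
            if -300<o[2][1]<500 and o[2][0]<1000: print(c,n,o[0],o[1],[np.round(v,1) for v in o[2:]])
im=cv2.cvtColor(s["pixels"],cv2.COLOR_RGB2BGR)
cv2.imwrite("pics/c1.png",cv2.resize(im[140:290,120:360],None,fx=3.3,fy=3.3,interpolation=cv2.INTER_CUBIC))
im=cv2.cvtColor(q["pixels"],cv2.COLOR_RGB2BGR)
cv2.imwrite("pics/c2.png",cv2.resize(im[130:240,190:340],None,fx=5,fy=5,interpolation=cv2.INTER_CUBIC))
print(onplane(s,[[232/1.5,330/1.5],[285/1.5,260/1.5]],6),onplane(s,[[385/1.5,278/1.5]],10),onplane(s,[[510/1.5,296/1.5]],96))
E
```

```text
blue top [311 103  17   9] 80 [array([ 825.3, -247.2]), np.float64(99.3), np.float64(-35.6), np.float64(26.3), np.float64(29.0), np.float64(29.0), np.float64(13.9)]
blue top [257 117  27  11] 78 [array([768.3, -74.8]), np.float64(109.0), np.float64(-50.3), np.float64(49.0), np.float64(14.5), np.float64(10.3), np.float64(8.1)]
blue top [264 121  22  19] 70 [array([736.3, -94.6]), np.float64(129.3), np.float64(-48.2), np.float64(49.4), np.float64(15.5), np.float64(9.7), np.float64(8.4)]
blue side [215 135  30  25] 209 [array([ 809.6, -269.3]), np.float64(-27.8), np.float64(-72.8), np.float64(105.3), np.float64(116.8), np.float64(67.5), np.float64(71.6)]
blue side [240 168  24  17] 148 [array([ 632.1, -186.5]), np.float64(-34.9), np.float64(-63.0), np.float64(45.6), np.float64(83.0), np.float64(40.4), np.float64(55.6)]
blue side [205 281  33  30] 402 [array([416.5, 338.7]), np.float64(159.8), np.float64(-57.7), np.float64(45.0), np.float64(55.4), np.float64(54.5), np.float64(23.8)]
green top [181 159  15  28] 203 [array([585.4, 212.8]), np.float64(169.1), np.float64(-50.2), np.float64(4
[... 198 characters left out ...]
t64(46.8), np.float64(23.3)]
pink side [234 254  36  16] 322 [array([409.7, 194.1]), np.float64(26.4), np.float64(-56.2), np.float64(45.2), np.float64(57.5), np.float64(24.5), np.float64(56.3)]
brown top [137 249  20  30] 278 [array([266.9, 354.9]), np.float64(158.5), np.float64(-56.9), np.float64(43.9), np.float64(54.2), np.float64(52.8), np.float64(21.4)]
brown side [247 308  36  35] 488 [array([264.9, 360.2]), np.float64(158.8), np.float64(-58.7), np.float64(43.9), np.float64(57.0), np.float64(55.3), np.float64(24.6)]
[[420.86814164 334.02154836   6.        ]
 [584.13791133 210.97975134   6.        ]] [[538.30048647 -24.26041597  10.        ]] [[ 485.7890954  -295.44310845   96.        ]]
```

View pics/c1.png

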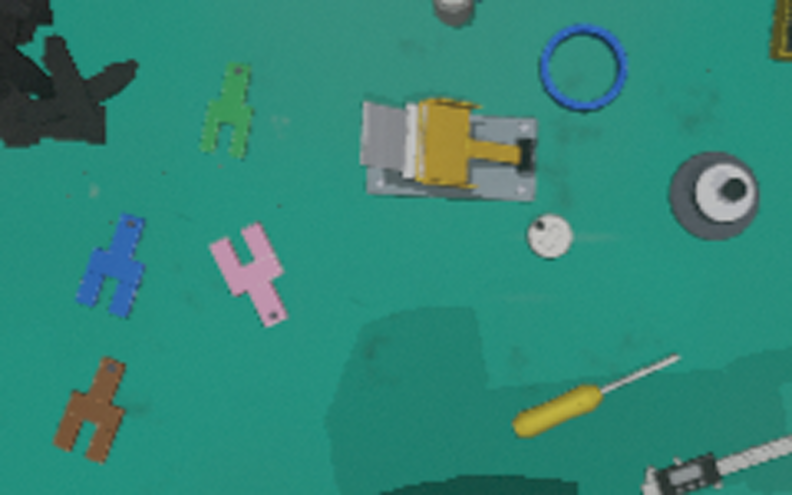

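View pics/c2.png

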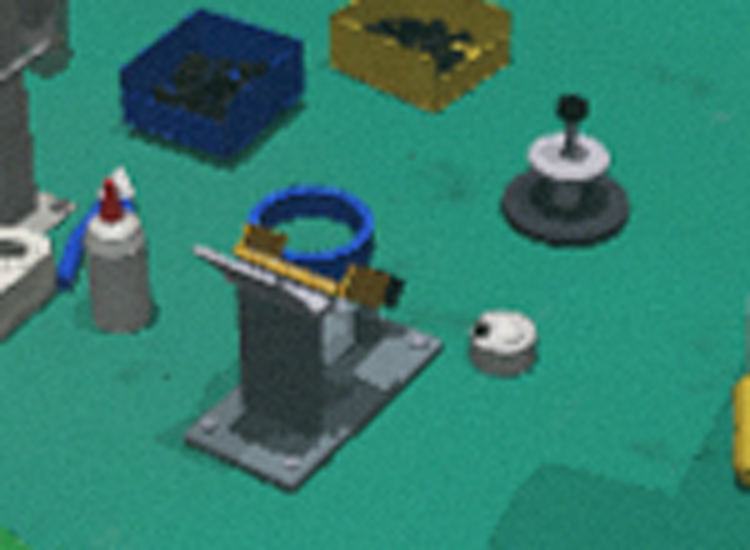

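The crop confirms that the real blue shim is the one at top pixel (154,220); pink and brown are the decoys. Next is a finer look at the ramp, the hanger and the blue mask.

```bash
python3 - <<'E'
from h import *
s=r.snapshot("top"); q=r.snapshot("side")
h=cv2.cvtColor(s["pixels"],cv2.COLOR_RGB2HSV); print(h[218:224,152:157].reshape(-1,3)[::4])
im=cv2.cvtColor(s["pixels"],cv2.COLOR_RGB2BGR)
a=cv2.resize(im[160:212,222:292],None,fx=11,fy=11,interpolation=cv2.INTER_CUBIC)
cv2.imwrite("pics/d1.png",a)
b=cv2.resize(im[178:222,315:360],None,fx=11,fy=11,interpolation=cv2.INTER_CUBIC)
cv2.imwrite("pics/d2.png",b)
E
```

```text
[[107 182 175]
 [107 184 175]
 [107 182 175]
 [107 183 174]
 [107 185 174]
 [107 185 170]
 [107 183 176]
 [106 185 171]]
```

View pics/d1.png

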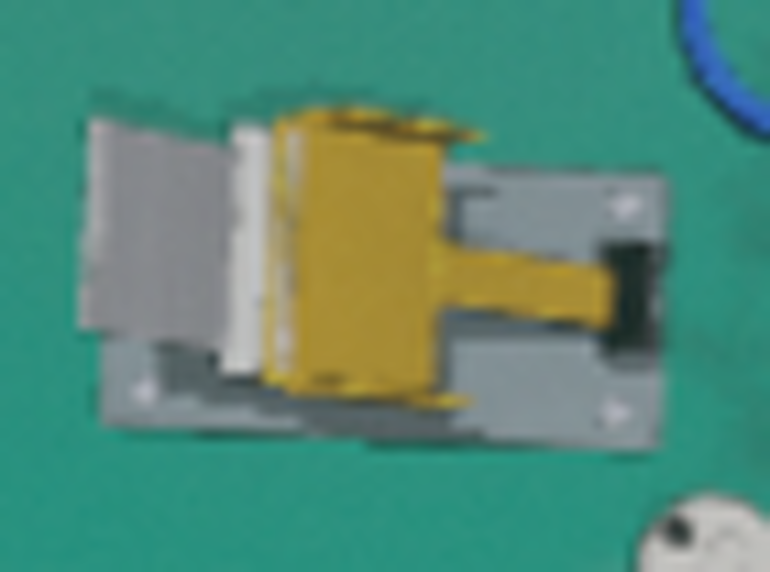

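View pics/d2.png

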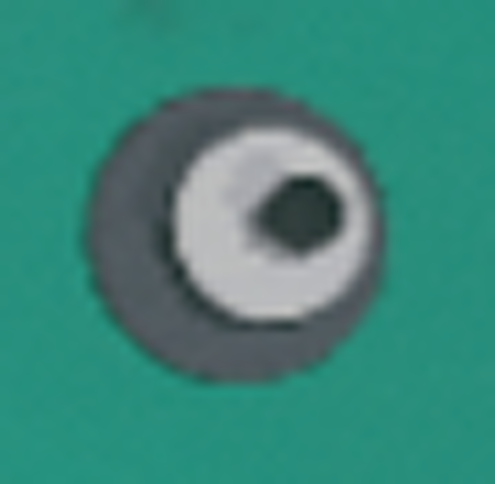

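```bash
sed -i 's/"blue":(108,125)/"blue":(102,114)/' h.py; python3 - <<'E'
from h import *
s=r.snapshot("top"); q=r.snapshot("side")
def P(x,y,z,o=(222,160)): return onplane(s,[[o[0]+(x+.5)/11-.5,o[1]+(y+.5)/11-.5]],z)[0]
for n,a,b,z in (("rest",(90,118),(82,330),166),("groove",(251,125),(242,377),120),("lipfoot",(615,262),(610,328),42),("baseR",(668,175),(660,450),10)):
    A=P(*a,z);B=P(*b,z);d=B-A
    print(n,A[:2].round(1),B[:2].round(1),"mid",((A+B)/2)[:2].round(1),"len",np.linalg.norm(d).round(1),"normal yaw",np.degrees(np.arctan2(d[1],d[0])).round(1)+90)
print("baseBL",P(102,428,10), "baseBR",P(660,450,10))
for n,c,z in (("foot",(236,235),10),("flange",(270,223),50),("head",(300,215),96)): print(n,P(*c,z,(315,178)).round(1))
# sizes via masks in both views
hh=cv2.cvtColor(s["pixels"],cv2.COLOR_RGB2HSV); 
for x,roi in ((s,None),(q,None)):
    for c in ("blue","green"):
        for o in shim(x,c):
            if 250<o[2][0]<700 and 100<o[2][1]<500: print(c,o[0],o[1],[np.round(v,1) for v in o[2:]])
E
```

```text
rest [568.3  61.8] [508.5  64.5] mid [538.4  63.1] len 59.9 normal yaw 267.4
groove [573.   17.1] [498.9  20.6] mid [535.9  18.9] len 74.2 normal yaw 267.4
lipfoot [540.7 -95.2] [519.9 -93.2] mid [530.3 -94.2] len 20.8 normal yaw 264.7
baseR [ 572.4 -115.3] [ 483.8 -111. ] mid [ 528.1 -113.2] len 88.7 normal yaw 267.3
baseBL [492.98466319  67.14149345  10.        ] baseBR [ 483.8287647 -111.0333885   10.       ]
foot [ 487.  -303.2   10. ]
flange [ 487.7 -304.1   50. ]
head [ 486.5 -301.5   96. ]
blue [143 205  21  31] 324 [array([418. , 334.2]), np.float64(161.4), np.float64(-57.1), np.float64(45.1), np.float64(57.5), np.float64(57.5), np.float64(24.4)]
green [181 159  15  28] 204 [array([585.2, 212.6]), np.float64(168.9), np.float64(-49.6), np.float64(44.9), np.float64(43.7), np.float64(42.9), np.float64(21.6)]
blue [205 280  33  31] 449 [array([416.5, 338.3]), np.float64(161.4), np.float64(-59.5), np.float64(46.1), np.float64(57.7), np.float64(56.4), np.float64(25.1)]
green [184 236  30  21] 236 [array([582.7, 217.2]), np.float64(169.5), np.float64(-54.0), np.float64(46.5), np.float64(46.9), np.float64(45.7), np.float64(25.1)]
```

Measurements agree with the stated sizes: ramp groove at (536,19) with its x axis at yaw −92.6°, hanger at (487,−303). The blue tab is at (451,325) with its mouth heading 161.4°, and the green tab is at (614,209) with its mouth heading 169.2°. I move towards the blue shim.

Emit:
drive_tool(moves=[[[30, 28, 5], -4], [[60, 56, 10], -8], [[90, 84, 15], -12], [[120, 112, 20], -16], [[150, 140, 25], -20], [[180, 168, 30], -24], [[210, 196, 35], -28], [[240, 224, 40], -32.5]], fingers=50, squeeze=40)

```text
time: 1.07
tool_pos: [384.8, -356.9, 269.1]
tcp_rot: [180.0, -0.0, -18.8]
ft_force: [1.0, -0.3, 0.0]
finger_gap: 49.9
```

Emit:
drive_tool(moves=[[[5, 38, 0], 0], [[10, 76, 0], 0], [[15, 114, 0], 0], [[20, 152, 0], 0], [[25, 190, 0], 0], [[30, 228, 0], 0], [[35, 266, 0], 0], [[40, 304, 0], 0]])

```text
time: 1.73
tool_pos: [423.5, -52.8, 268.9]
tcp_rot: [-180.0, -0.1, -18.7]
ft_force: [1.0, -0.1, 0.4]
finger_gap: 49.9
```

Emit:
drive_tool(moves=[[[5, 40, 0], 0], [[10, 80, 0], 0], [[15, 120, 0], 0], [[20, 160, 0], 0], [[25, 200, -10], 0], [[28, 240, -20], 0], [[28, 280, -40], 0], [[28, 318, -60], 0]])

```text
time: 2.4
tool_pos: [452.0, 262.1, 211.0]
tcp_rot: [-179.9, -0.1, -18.6]
ft_force: [0.5, 0.9, -0.5]
finger_gap: 49.7
```

Emit:
drive_tool(moves=[[[0, 15, -15], 0], [[0, 31, -30], 0], [[0, 46, -50], 0], [[0, 61, -70], 0], [[0, 62, -90], 0], [[0, 62, -110], 0], [[0, 62, -118], 0], [[0, 62, -118], 0]])

```text
time: 3.07
tool_pos: [449.9, 320.6, 90.0]
tcp_rot: [179.8, 0.2, -18.6]
ft_force: [-0.2, 0.1, 0.3]
finger_gap: 50.1
```

```bash
python3 - <<'E'
from h import *
s=snap("top","e1t.png"); q=snap("side","e1.png")
im=cv2.imread("pics/e1.png"); cv2.imwrite("pics/e1c.png",cv2.resize(im[220:340,150:330],None,fx=4,fy=4,interpolation=cv2.INTER_CUBIC))
for x in (s,q):
  for o in shim(x,"blue"):
    if 250<o[2][0]<700 and 100<o[2][1]<500: print(o[0],o[1],[np.round(v,1) for v in o[2:]])
E
```

```text
[153 217  11  15] 88 [array([412.5, 321.5]), np.float64(19.5), np.float64(-29.4), np.float64(22.8), np.float64(30.6), np.float64(13.2), np.float64(17.5)]
[205 280  33  31] 438 [array([416.5, 338.9]), np.float64(160.4), np.float64(-59.8), np.float64(45.6), np.float64(58.2), np.float64(58.1), np.float64(23.6)]
```

View pics/e1c.png

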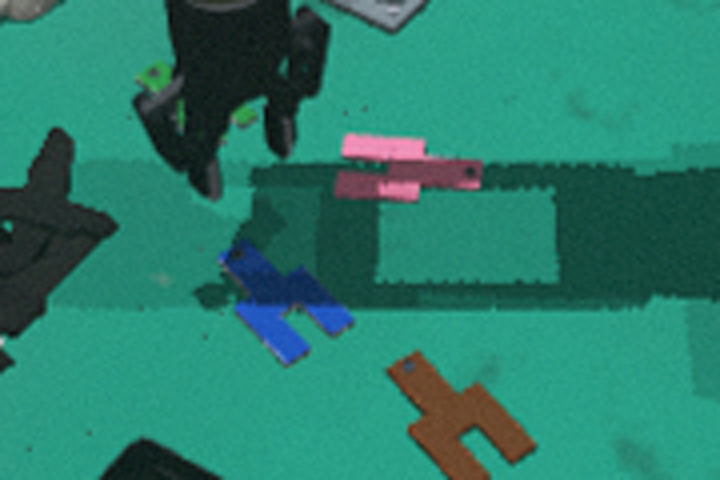

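The crop shows the blue shim unmoved, its tab under the open fingers at about crop (235,255). I descend.

Emit:
drive_tool(moves=[[[0, 0, -10], 0], [[0, 0, -22], 0], [[0, 0, -34], 0], [[0, 0, -46], 0], [[0, 0, -56], 0], [[0, 0, -62], 0], [[0, 0, -66], 0], [[0, 0, -66], 0]])

```text
time: 3.83
tool_pos: [450.9, 321.2, 25.2]
tcp_rot: [179.9, 0.1, -18.6]
ft_force: [0.8, -0.7, -0.2]
finger_gap: 50.2
```

Emit:
drive_tool(moves=[[[0, 0, 0], 0], [[0, 0, 0], 0], [[0, 0, 0], 0], [[0, 0, 0], 0], [[0, 0, 0], 0], [[0, 0, 0], 0], [[0, 0, 0], 0], [[0, 0, 0], 0]], fingers=15)

```text
time: 4.5
tool_pos: [451.7, 321.6, 26.7]
tcp_rot: [-180.0, -0.0, -18.6]
ft_force: [-0.0, 0.0, -0.2]
finger_gap: 15.0
```

```bash
python3 - <<'E'
from h import *
for i in range(6): print(r.sense()["tool_pos"].round(1)) if i<2 else None
q=snap("side","e2.png");print(r.sense()["tool_pos"].round(1))
im=cv2.imread("pics/e2.png"); cv2.imwrite("pics/e2c.png",cv2.resize(im[250:330,180:270],None,fx=8,fy=7,interpolation=cv2.INTER_CUBIC))
E
```

```text
[451.7 321.6  26.7]
[451.7 321.6  26.7]
[451.7 321.6  26.6]
```

View pics/e2c.png

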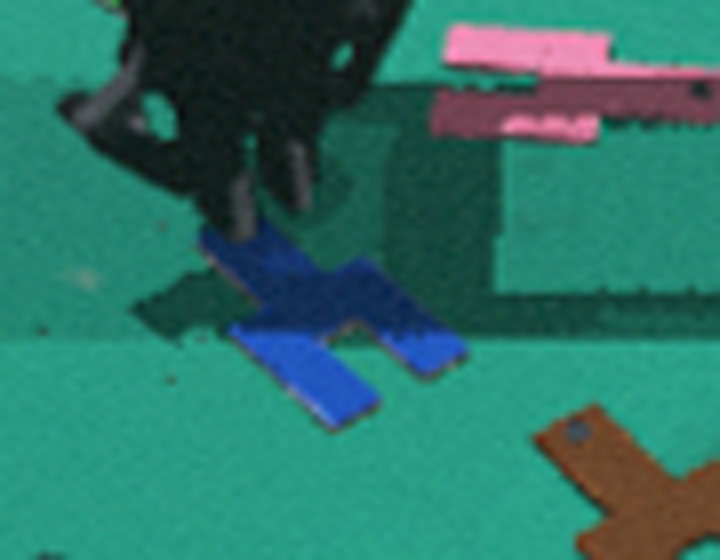

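```bash
python3 - <<'E'
from h import *
q=r.snapshot("side")
f=lambda x,y:[180+x/8,250+y/7]
print(onplane(q,[f(243,237),f(300,208)],5).round(1))
print("rear-left corner, shoulder-left, front corners",onplane(q,[f(200,238),f(262,308),f(335,428),f(468,352)],5).round(1))
E
```

```text
[[461.1 320.1   5. ]
 [452.8 297.6   5. ]]
rear-left corner, shoulder-left, front corners [[473.6 328.2   5. ]
 [434.7 345.6   5. ]
 [381.2 379.2   5. ]
 [363.2 327.2   5. ]]
```

The fingers closed just above the tab, with tips at about z 4.6 and the left finger over it at crop (243,237). I open, shift +2 in y, go 3.5 mm lower and close again.

Emit:
drive_tool(moves=[[[0, 0, 5], 0], [[0, 0, 10], 0], [[-1, 2, 10], 0], [[-1, 2, 10], 0], [[-1, 2, 4], 0], [[-1, 2, 0], 0], [[-1, 2, -3.5], 0], [[-1, 2, -3.5], 0]], fingers=50)

```text
time: 5.27
tool_pos: [449.7, 323.0, 21.5]
tcp_rot: [179.9, 0.1, -18.6]
ft_force: [-0.5, -0.0, -0.0]
finger_gap: 49.9
```

Emit:
drive_tool(moves=[[[0, 0, 0], 0], [[0, 0, 0], 0], [[0, 0, 0], 0], [[0, 0, 0], 0], [[0, 0, 0], 0], [[0, 0, 0], 0], [[0, 0, 0], 0], [[0, 0, 0], 0]], fingers=15)

```text
time: 5.93
tool_pos: [450.7, 323.6, 23.2]
tcp_rot: [-180.0, -0.0, -18.6]
ft_force: [0.6, -0.3, -0.9]
finger_gap: 14.8
```

```bash
python3 - <<'E'
from h import *
q=snap("side","e3.png")
im=cv2.imread("pics/e3.png"); cv2.imwrite("pics/e3c.png",cv2.resize(im[255:315,190:260],None,fx=10,fy=9,interpolation=cv2.INTER_CUBIC))
print(proj(q,[[450.7,323.6,23.2],[450.7,323.6,1]]))
E
```

```text
[[212.2536987  281.84755286]
 [212.76660607 287.16725062]]
```

View pics/e3c.png

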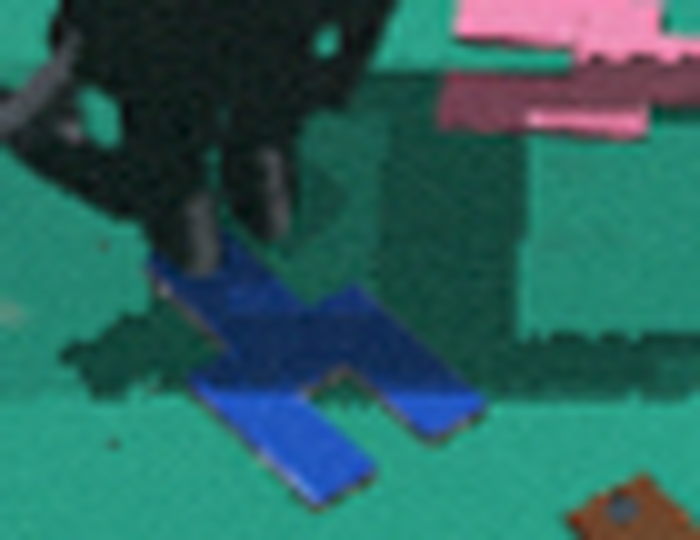

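```bash
python3 - <<'E'
from h import *
q=r.snapshot("side"); s=snap("top","e4t.png")
for z in (4,8,12,16,20): print(z,onplane(q,[[190+205/10,255+270/9],[190+275/10,255+236/9]],z)[:,:2].round(1).tolist())
im=cv2.imread("pics/e4t.png"); cv2.imwrite("pics/e4tc.png",cv2.resize(im[190:250,120:190],None,fx=10,fy=9,interpolation=cv2.INTER_CUBIC))
print(proj(s,[450.7,323.6,23.2]))
E
```

```text
4 [[459.0, 322.5], [450.2, 301.4]]
8 [[456.7, 325.2], [448.0, 304.1]]
12 [[454.5, 327.8], [445.8, 306.8]]
16 [[452.3, 330.4], [443.6, 309.5]]
20 [[450.1, 333.0], [441.4, 312.2]]
[[156.45186422 211.23350163]]
```

View pics/e4tc.png

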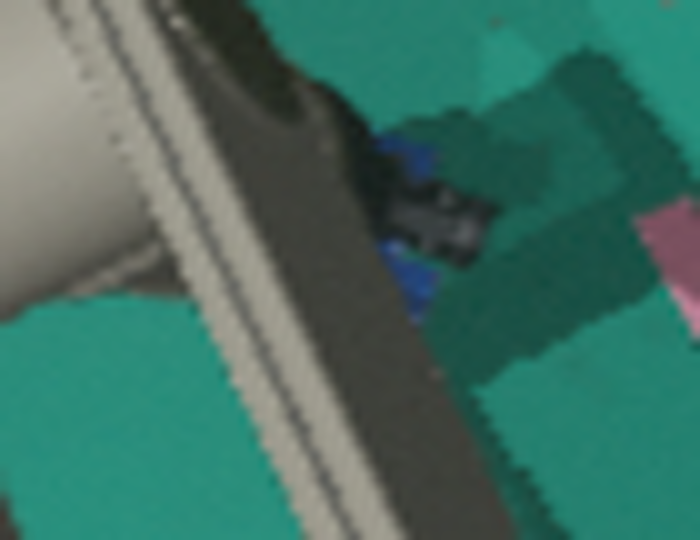

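The tip pixels fit a height near 15–20 mm rather than 1 mm, and there is no contact force. I lower in small steps with the fingers open 40 and watch the force.

Emit:
drive_tool(moves=[[[0, 0, 3], 0], [[0, 0, 3], 0], [[0, 0, 3], 0], [[0, 0, 0], 0], [[0, 0, -2], 0], [[0, 0, -4], 0], [[0, 0, -4], 0], [[0, 0, -4], 0]], fingers=42)

```text
time: 6.75
tool_pos: [450.4, 323.4, 18.7]
tcp_rot: [180.0, 0.0, -18.6]
ft_force: [-0.3, -0.6, -0.4]
finger_gap: 42.0
```

Emit:
drive_tool(moves=[[[0, 0, -1], 0], [[0, 0, -2], 0], [[0, 0, -3], 0], [[0, 0, -4], 0], [[0, 0, -4], 0], [[0, 0, -4], 0], [[0, 0, -4], 0], [[0, 0, -4], 0]])

```text
time: 7.42
tool_pos: [450.7, 323.7, 15.2]
tcp_rot: [-180.0, -0.0, -18.6]
ft_force: [1.0, -0.2, 0.8]
finger_gap: 42.0
```

Emit:
drive_tool(moves=[[[0, 0, 0], 0], [[0, 0, 0], 0], [[0, 0, 0], 0], [[0, 0, 0], 0], [[0, 0, 0], 0], [[0, 0, 0], 0], [[0, 0, 0], 0], [[0, 0, 0], 0]], fingers=15)

```text
time: 8.08
tool_pos: [450.7, 323.6, 15.1]
tcp_rot: [180.0, 0.0, -18.6]
ft_force: [0.8, 0.6, 0.2]
finger_gap: 15.3
```

```bash
python3 - <<'E'
from h import *
q=snap("side","e5.png")
im=cv2.imread("pics/e5.png"); cv2.imwrite("pics/e5c.png",cv2.resize(im[255:315,190:260],None,fx=10,fy=9,interpolation=cv2.INTER_CUBIC))
E
```

View pics/e5c.png

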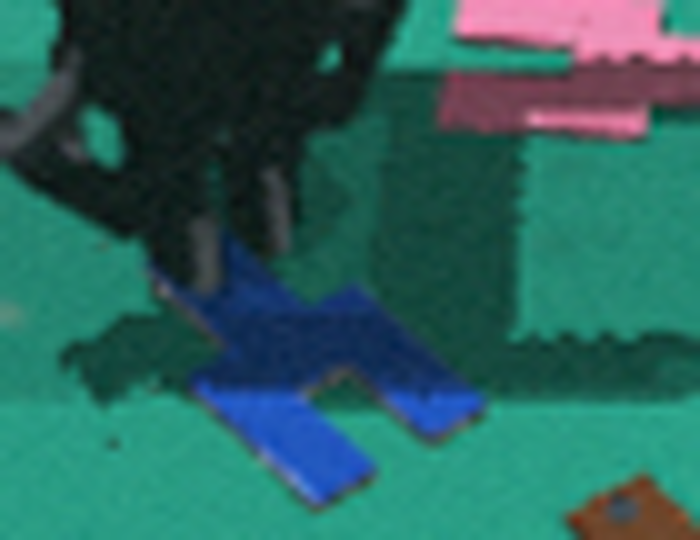

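No contact yet. I go on lowering in small steps.

Emit:
drive_tool(moves=[[[0, 0, 2], 0], [[0, 0, 2], 0], [[0, 0, 2], 0], [[0, 0, 0], 0], [[0, 0, -2], 0], [[0, 0, -3], 0], [[0, 0, -4], 0], [[0, 0, -4], 0]], fingers=42)

```text
time: 8.8
tool_pos: [450.4, 323.4, 10.7]
tcp_rot: [180.0, 0.0, -18.6]
ft_force: [0.5, -0.5, -0.2]
finger_gap: 41.9
```

Emit:
drive_tool(moves=[[[0, 0, 0], 0], [[0, 0, 0], 0], [[0, 0, 0], 0], [[0, 0, 0], 0], [[0, 0, 0], 0], [[0, 0, 0], 0], [[0, 0, 0], 0], [[0, 0, 0], 0]], fingers=15)

```text
time: 9.47
tool_pos: [450.7, 323.6, 11.1]
tcp_rot: [-180.0, -0.0, -18.6]
ft_force: [0.6, -0.1, -0.0]
finger_gap: 14.6
```

```bash
python3 - <<'E'
from h import *
q=snap("side","e6.png"); print(r.sense())
im=cv2.imread("pics/e6.png"); im=cv2.convertScaleAbs(im,alpha=1.6,beta=25); cv2.imwrite("pics/e6c.png",cv2.resize(im[180:310,150:310],None,fx=5,fy=4.6,interpolation=cv2.INTER_CUBIC))
E
```

```text
{'time': 9.5167, 'joint_pos': array([3.03851339e+01, 1.29714568e+01, 1.03175153e+02, 1.21741092e-03,
       6.38506744e+01, 1.39032137e+02]), 'qd': array([ 0.03129732,  0.07864505, -0.00139652,  0.02283453, -0.04210401,
       -0.10349509]), 'joint_efforts': array([ 1.96619776e-04, -5.45962107e+01, -4.27823567e+01,  9.07134540e-05,
        6.70709687e-04, -3.93900166e-05]), 'tool_pos': array([450.70399076, 323.62976158,  11.11833509]), 'tcp_rot': array([-1.79997233e+02, -9.55143858e-04, -1.86475397e+01]), 'ft_force': array([ 0.3024685 , -0.03170898, -0.4974411 ]), 'wrist_torque': array([-0.01221457, -0.00347036, -0.02550557]), 'finger_gap': 15.282865518643579}
```

View pics/e6c.png

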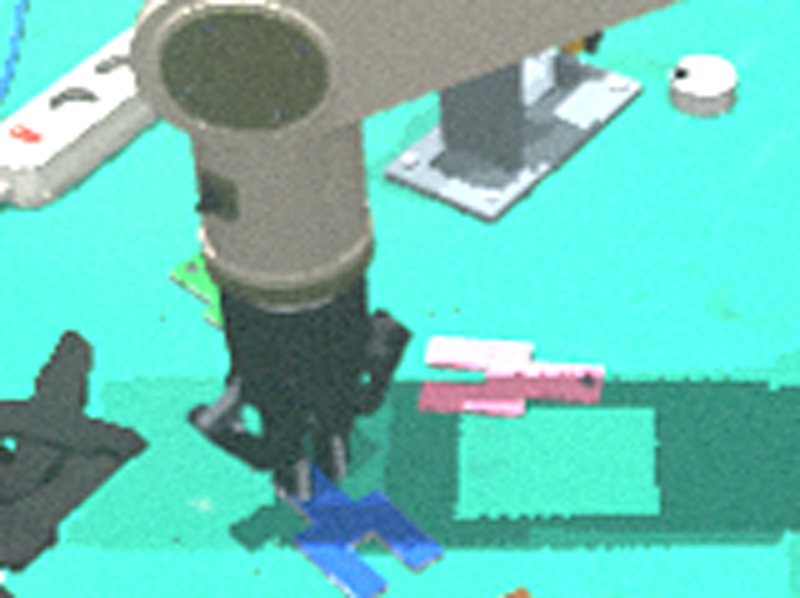

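Emit:
drive_tool(moves=[[[0, 0, 2], 0], [[0, 0, 2], 0], [[0, 0, 2], 0], [[0, 0, 0], 0], [[0, 0, -1], 0], [[0, 0, -2], 0], [[0, 0, -3], 0], [[0, 0, -4], 0]], fingers=42)

```text
time: 10.18
tool_pos: [450.6, 323.6, 6.9]
tcp_rot: [180.0, 0.0, -18.6]
ft_force: [0.2, 0.7, 0.9]
finger_gap: 42.1
```

Emit:
drive_tool(moves=[[[0, 0, -0.5], 0], [[0, 0, -1], 0], [[0, 0, -1.5], 0], [[0, 0, -2], 0], [[0, 0, -2.5], 0], [[0, 0, -3], 0], [[0, 0, -3], 0], [[0, 0, -3], 0]])

```text
time: 10.85
tool_pos: [450.6, 323.6, 4.0]
tcp_rot: [180.0, 0.0, -18.6]
ft_force: [0.5, -0.5, 0.3]
finger_gap: 41.7
```

Emit:
drive_tool(moves=[[[0, 0, 0], 0], [[0, 0, 0], 0], [[0, 0, 0], 0], [[0, 0, 0], 0], [[0, 0, 0], 0], [[0, 0, 0], 0], [[0, 0, 0], 0], [[0, 0, 0], 0]], fingers=20)

```text
time: 11.52
tool_pos: [450.7, 323.6, 4.1]
tcp_rot: [-180.0, -0.0, -18.6]
ft_force: [0.2, 0.0, 0.1]
finger_gap: 19.6
```

```bash
python3 - <<'E'
from h import *
q=snap("side","e7.png")
im=cv2.imread("pics/e7.png"); im=cv2.convertScaleAbs(im,alpha=1.6,beta=25); cv2.imwrite("pics/e7c.png",cv2.resize(im[245:310,185:265],None,fx=9,fy=9,interpolation=cv2.INTER_CUBIC))
E
```

```text
(no output)
```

View pics/e7c.png

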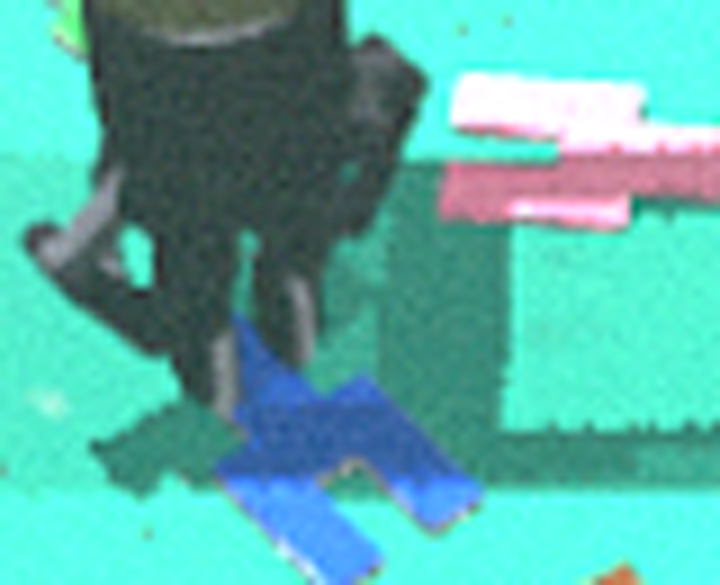

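Still above the plate even with the TCP reading 4. I feel for the tab's top with the fingers half shut, in gentle 0.6 mm rows.

Emit:
drive_tool(moves=[[[0, 0, -0.6], 0], [[0, 0, -1.2], 0], [[0, 0, -1.8], 0], [[0, 0, -2.4], 0], [[0, 0, -3], 0], [[0, 0, -3.6], 0], [[0, 0, -4.2], 0], [[0, 0, -4.2], 0]])

```text
time: 12.23
tool_pos: [451.0, 323.9, 3.2]
tcp_rot: [180.0, -0.0, -18.6]
ft_force: [-14.4, -9.3, 33.0]
finger_gap: 20.1
```

```bash
python3 - <<'E'
from h import *
q=snap("side","e8.png"); print(r.sense()["tool_pos"],r.sense()["ft_force"])
im=cv2.imread("pics/e8.png"); im=cv2.convertScaleAbs(im,alpha=1.6,beta=25); cv2.imwrite("pics/e8c.png",cv2.resize(im[245:310,185:265],None,fx=9,fy=9,interpolation=cv2.INTER_CUBIC))
E
```

```text
[451.02765021 323.90759926   3.21391547] [-14.46254477  -8.69062247  33.12502683]
```

View pics/e8c.png

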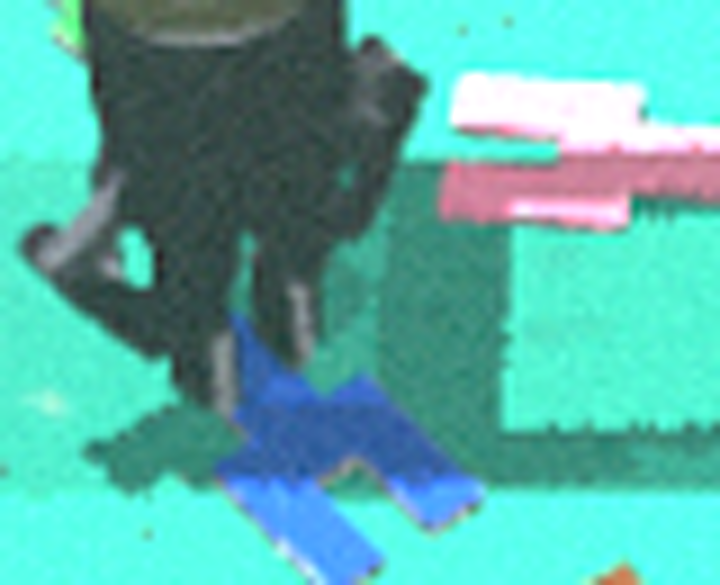

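```bash
python3 - <<'E'
from h import *
q=r.snapshot("side")
f=lambda x,y:[185+x/9,245+y/9]
for z in (0,6): print(z,onplane(q,[f(225,408),f(305,362)],z)[:,:2].round(1).tolist())
print(onplane(q,[f(184,355),f(247,440)],6)[:,:2].round(1))
print(proj(q,[[451,324,0],[451,324,6]])) 
E
```

```text
0 [[451.3, 336.0], [440.7, 308.5]]
6 [[448.0, 339.8], [437.5, 312.5]]
[[471.  329.5]
 [435.1 346.3]]
[[212.61674795 287.45716542]
 [212.47885385 286.03253501]]
```

The fingers now rest on the tab's left edge, so the tips are at z 6 while the TCP reads about 3.5. I note this as an offset of roughly 25 mm against the stated geometry. I raise, open, shift to (+1,+3), lower around the tab and close.

Emit:
drive_tool(moves=[[[0, 0, 6], 0], [[0, 0, 12], 0], [[1, 3, 12], 0], [[1, 3, 12], 0], [[1, 3, 6], 0], [[1, 3, 3], 0], [[1, 3, 0], 0], [[1, 3, -0.5], 0]], fingers=42)

```text
time: 13.0
tool_pos: [450.7, 326.0, -2.2]
tcp_rot: [179.9, 0.1, -18.6]
ft_force: [0.2, 0.5, -0.1]
finger_gap: 41.8
```

Emit:
drive_tool(moves=[[[0, 0, 0], 0], [[0, 0, 0], 0], [[0, 0, 0], 0], [[0, 0, 0], 0], [[0, 0, 0], 0], [[0, 0, 0], 0], [[0, 0, 0], 0], [[0, 0, 0], 0]], fingers=15)

```text
time: 13.67
tool_pos: [451.7, 326.6, -0.6]
tcp_rot: [-180.0, -0.0, -18.6]
ft_force: [-1.0, -0.2, -0.6]
finger_gap: 24.0
```

Gap 24: something is held. I lift and look.

Emit:
drive_tool(moves=[[[0, 0, 5], 0], [[0, 0, 12], 0], [[0, 0, 20], 0], [[0, 0, 35], 0], [[0, 0, 50], 0], [[0, 0, 70], 0], [[0, 0, 80], 0], [[0, 0, 80], 0]])

```text
time: 14.33
tool_pos: [454.0, 328.0, 83.4]
tcp_rot: [-179.7, -0.2, -18.6]
ft_force: [0.7, 0.2, -0.2]
finger_gap: 24.3
```

```bash
python3 - <<'E'
from h import *
q=snap("side","f1.png")
im=cv2.imread("pics/f1.png"); im=cv2.convertScaleAbs(im,alpha=1.6,beta=25); cv2.imwrite("pics/f1c.png",cv2.resize(im[220:320,165:275],None,fx=6,fy=6,interpolation=cv2.INTER_CUBIC))
E
```

```text
(no output)
```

View pics/f1c.png

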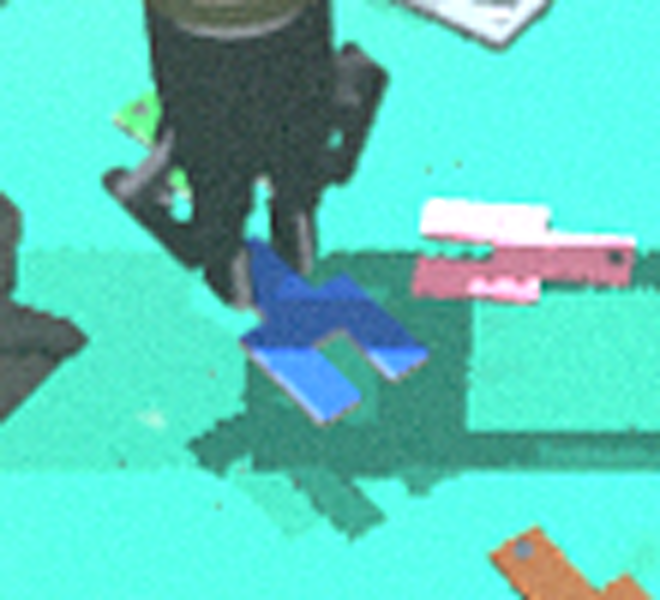

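The shim is held level. Now I measure the ramp's rest edge in the side view for cross-checking while I carry it.

```bash
python3 - <<'E'
from h import *
q=r.snapshot("side")
im=cv2.cvtColor(np.load("side0.npy"),cv2.COLOR_RGB2BGR)
cv2.imwrite("pics/f2c.png",cv2.resize(im[170:235,222:286],None,fx=10,fy=9,interpolation=cv2.INTER_CUBIC))
cv2.imwrite("pics/f3c.png",cv2.resize(im[145:185,285:320],None,fx=14,fy=14,interpolation=cv2.INTER_CUBIC))
E
```

```text
(no output)
```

View pics/f2c.png

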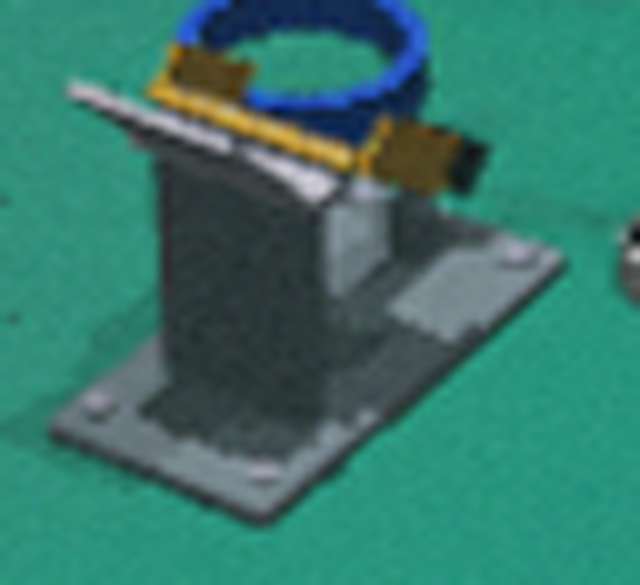

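View pics/f3c.png

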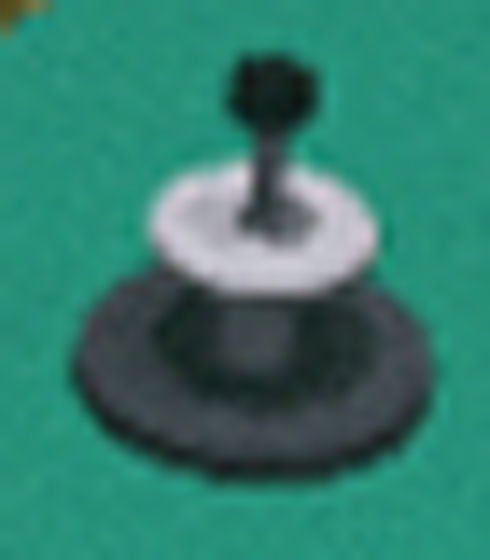

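Emit:
drive_tool(moves=[[[5, -6, 25], 7], [[10, -12, 50], 14], [[15, -18, 75], 21], [[20, -24, 100], 28], [[25, -30, 125], 35], [[30, -36, 150], 42], [[34, -42, 165], 49], [[34, -42, 165], 53]])

```text
time: 15.1
tool_pos: [487.8, 284.2, 247.6]
tcp_rot: [179.9, -0.3, 34.7]
ft_force: [0.7, 0.1, -0.8]
finger_gap: 24.1
```

```bash
python3 - <<'E'
from h import *
q=r.snapshot("side")
f=lambda x,y:[222+(x+.5)/10-.5,170+(y+.5)/9-.5]
print("rest top corners",onplane(q,[f(68,90),f(322,192)],166)[:,:2].round(1))
print("base corners",onplane(q,[f(50,430),f(265,518),f(565,260)],8)[:,:2].round(1))
g=lambda x,y:[285+(x+.5)/14-.5,145+(y+.5)/14-.5]
print("flange",onplane(q,[g(263,228)],50)[:,:2],"foot", onplane(q,[g(252,362)],10)[:,:2],"headtop",onplane(q,[g(270,85)],96)[:,:2])
print(r.sense()["tool_pos"],r.sense()["tcp_rot"],r.sense()["finger_gap"])
E
```

```text
rest top corners [[564.3  66.8]
 [469.   74.8]]
base corners [[ 578.8   67.6]
 [ 493.6   71.3]
 [ 482.8 -105.2]]
flange [[ 486.22358418 -300.08894721]] foot [[ 484.68309669 -296.04766936]] headtop [[ 486.0145816  -297.29192459]]
[486.83669235 284.37266819 245.49006613] [ 1.79968672e+02 -1.24848136e-01  3.48316787e+01] 24.10333372174874
```

The side view gives the ramp and hanger about 4 mm more in y than the top view, so I use the average: groove (536,21), hanger (486.5,−301). I carry the shim above the rest.

Emit:
drive_tool(moves=[[[7, -24, 0], 6.6], [[14, -48, 0], 13.2], [[21, -72, 0], 19.8], [[28, -96, 0], 26.4], [[35, -120, 0], 33], [[42, -144, 0], 39.6], [[49, -168, 0], 46.2], [[53, -190, 0], 52.6]])

```text
time: 15.82
tool_pos: [538.1, 93.3, 242.0]
tcp_rot: [-179.8, 0.0, 87.1]
ft_force: [0.4, -0.1, -0.5]
finger_gap: 24.5
```

Emit:
drive_tool(moves=[[[0, 0, -10], 0], [[0, 0, -20], 0], [[0, 0, -30], 0], [[0, 0, -40], 0], [[0, 0, -50], 0], [[0, 0, -60], 0], [[0, 0, -64], 0], [[0, 0, -64], 0]])

```text
time: 16.48
tool_pos: [537.6, 95.0, 178.5]
tcp_rot: [-179.8, 0.0, 87.0]
ft_force: [0.0, 0.8, -1.4]
finger_gap: 24.5
```

```bash
python3 - <<'E'
from h import *
q=snap("side","g1.png"); s=snap("top","g1t.png")
im=cv2.imread("pics/g1.png"); im=cv2.convertScaleAbs(im,alpha=1.5,beta=20); cv2.imwrite("pics/g1c.png",cv2.resize(im[110:240,190:320],None,fx=5,fy=4.6,interpolation=cv2.INTER_CUBIC))
im=cv2.imread("pics/g1t.png"); im=cv2.convertScaleAbs(im,alpha=1.3,beta=10);cv2.imwrite("pics/g1tc.png",cv2.resize(im[140:230,200:300],None,fx=6,fy=6,interpolation=cv2.INTER_CUBIC))
print(r.sense()["tool_pos"],r.sense()["tcp_rot"],r.sense()["finger_gap"])
E
```

```text
[538.72799349  94.85426063 180.53129432] [ 1.79996175e+02 -1.98672252e-03  8.69577837e+01] 24.383174041930022
```

View pics/g1c.png

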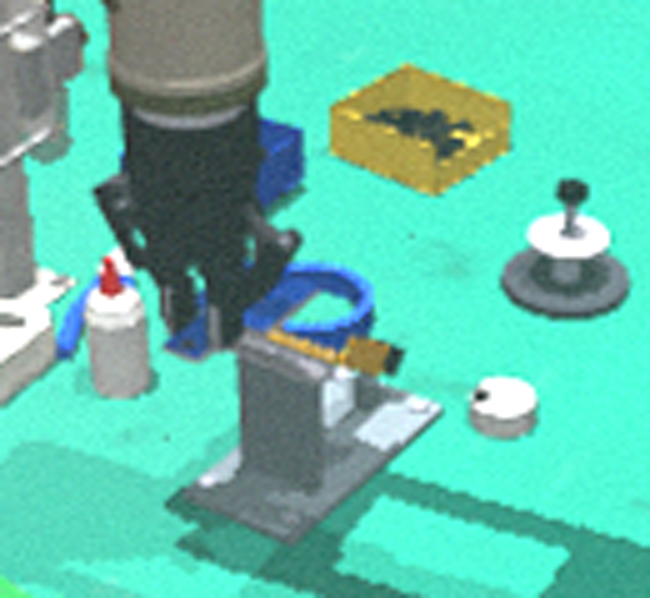

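View pics/g1tc.png

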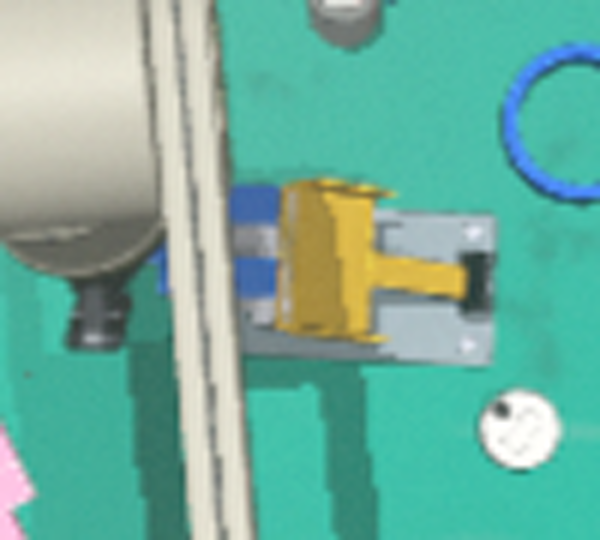

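Laterally the plate sits centred over the groove in the top view, allowing for its height. I lower until the first light touch.

Emit:
drive_tool(moves=[[[0, 0, -3], 0], [[0, 0, -6], 0], [[0, 0, -8], 0], [[0, 0, -9], 0], [[0, 0, -10], 0], [[0, 0, -11], 0], [[0, 0, -11], 0], [[0, 0, -11], 0]])

```text
time: 17.25
tool_pos: [538.7, 94.6, 169.4]
tcp_rot: [180.0, -0.0, 87.0]
ft_force: [0.6, -0.5, -1.4]
finger_gap: 23.8
```

```bash
python3 - <<'E'
from h import *
q=snap("side","g2.png"); 
im=cv2.imread("pics/g2.png"); im=cv2.convertScaleAbs(im,alpha=1.5,beta=20); cv2.imwrite("pics/g2c.png",cv2.resize(im[150:215,205:275],None,fx=10,fy=9,interpolation=cv2.INTER_CUBIC))
print(r.sense()["tool_pos"],r.sense()["ft_force"],r.sense()["finger_gap"])
E
```

```text
[538.74279247  94.58725508 169.47904089] [-0.18654616  0.11720101 -1.01950466] 24.190266156580154
```

View pics/g2c.png

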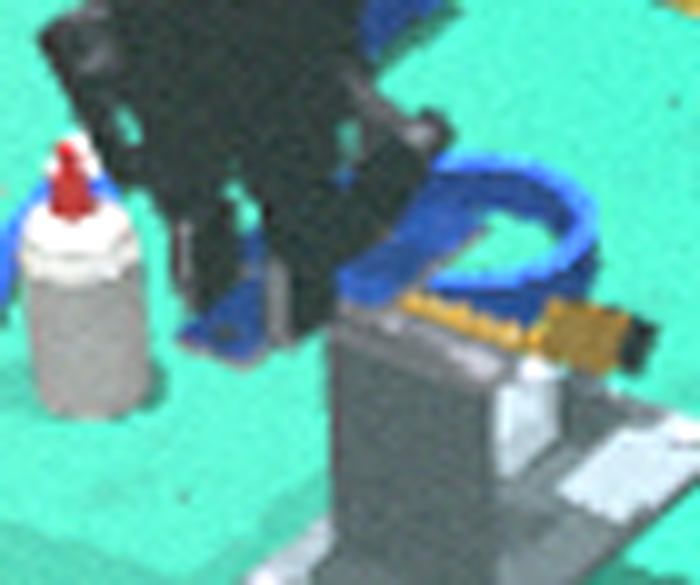

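```bash
python3 - <<'E'
from h import *
q=r.snapshot("side")
f=lambda x,y:[205+(x+.5)/10-.5,150+(y+.5)/9-.5]
for z in (170,180):print(onplane(q,[f(182,342),f(240,362)],z)[:,:2].round(1))
print(onplane(q,[f(340,300),f(505,382)],166).round(1))
E
```

```text
[[552.9 112.7]
 [532.3 112.8]]
[[545.  123.3]
 [524.6 123.3]]
[[528.6  65.  166. ]
 [463.   77.4 166. ]]
```

Emit:
drive_tool(moves=[[[0, 0, -0.7], 0], [[0, 0, -1.4], 0], [[0, 0, -2.1], 0], [[0, 0, -2.8], 0], [[0, 0, -3.5], 0], [[0, 0, -3.5], 0], [[0, 0, -3.5], 0], [[0, 0, -3.5], 0]])

```text
time: 18.02
tool_pos: [538.7, 94.6, 165.9]
tcp_rot: [180.0, -0.0, 87.0]
ft_force: [0.1, 0.1, 0.7]
finger_gap: 24.4
```

Emit:
drive_tool(moves=[[[0, 0, 0], 0], [[0, 0, 0], 0], [[0, 0, 0], 0], [[0, 0, 0], 0], [[0, 0, 0], 0], [[0, 0, 0], 0], [[0, 0, 0], 0], [[0, 0, 0], 0]], fingers=48)

```text
time: 18.68
tool_pos: [538.7, 94.6, 165.9]
tcp_rot: [-180.0, -0.0, 87.0]
ft_force: [-1.0, -0.1, -0.8]
finger_gap: 47.9
```

```bash
python3 - <<'E'
from h import *
q=snap("side","g3.png"); 
im=cv2.imread("pics/g3.png"); im=cv2.convertScaleAbs(im,alpha=1.5,beta=20); cv2.imwrite("pics/g3c.png",cv2.resize(im[150:215,205:275],None,fx=10,fy=9,interpolation=cv2.INTER_CUBIC))
print(r.sense()["tool_pos"],r.sense()["ft_force"],r.sense()["finger_gap"])
E
```

```text
[538.68533519  94.6166607  165.91453854] [-0.50512169  0.2580921  -0.60997495] 47.94862625291573
```

View pics/g3c.png

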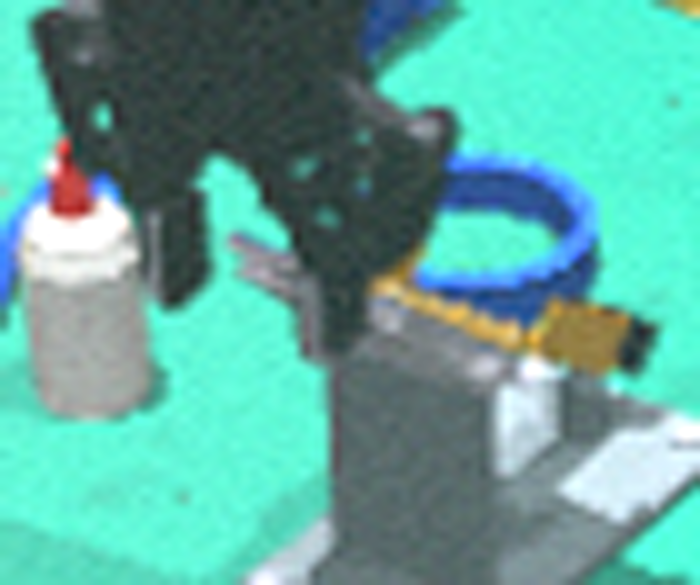

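The shim tipped onto the rest, with its tab edge at crop (235,245). I back off and look.

Emit:
drive_tool(moves=[[[0, 10, 0], 0], [[0, 20, 0], 0], [[0, 30, 0], 0], [[0, 40, 0], 0], [[0, 50, 0], 0], [[0, 60, 5], 0], [[0, 65, 10], 0], [[0, 65, 10], 0]])

```text
time: 19.4
tool_pos: [539.3, 161.3, 177.6]
tcp_rot: [179.9, -0.0, 87.0]
ft_force: [0.9, -0.3, 0.2]
finger_gap: 48.0
```

Emit:
drive_tool(moves=[[[0, 0, 10], 0], [[0, 0, 20], 0], [[0, 0, 20], 0], [[0, 0, 20], 0], [[0, 0, 20], 0], [[0, 0, 20], 0], [[0, 0, 20], 0], [[0, 0, 20], 0]], fingers=0)

```text
time: 20.07
tool_pos: [538.4, 159.5, 195.4]
tcp_rot: [-180.0, 0.0, 86.9]
ft_force: [-0.4, -0.7, -0.0]
finger_gap: -0.0
```

```bash
python3 - <<'E'
from h import *
q=snap("side","g4.png"); s=snap("top","g4t.png")
im=cv2.imread("pics/g4.png"); im=cv2.convertScaleAbs(im,alpha=1.5,beta=20); cv2.imwrite("pics/g4c.png",cv2.resize(im[130:215,200:290],None,fx=7,fy=7,interpolation=cv2.INTER_CUBIC))
im=cv2.imread("pics/g4t.png"); im=cv2.convertScaleAbs(im,alpha=1.3,beta=10);cv2.imwrite("pics/g4tc.png",cv2.resize(im[140:230,200:300],None,fx=6,fy=6,interpolation=cv2.INTER_CUBIC))
print(r.sense()["tool_pos"],r.sense()["finger_gap"])
E
```

```text
[538.51243988 159.54047762 195.57160668] -0.4710490821804738
```

View pics/g4c.png

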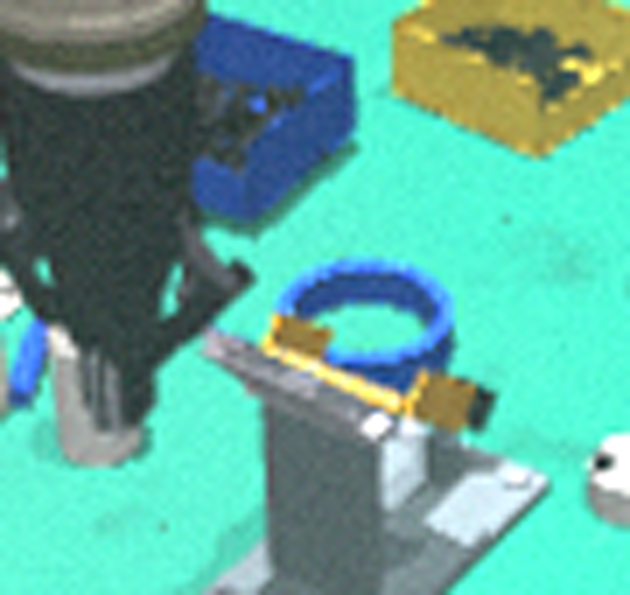

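View pics/g4tc.png

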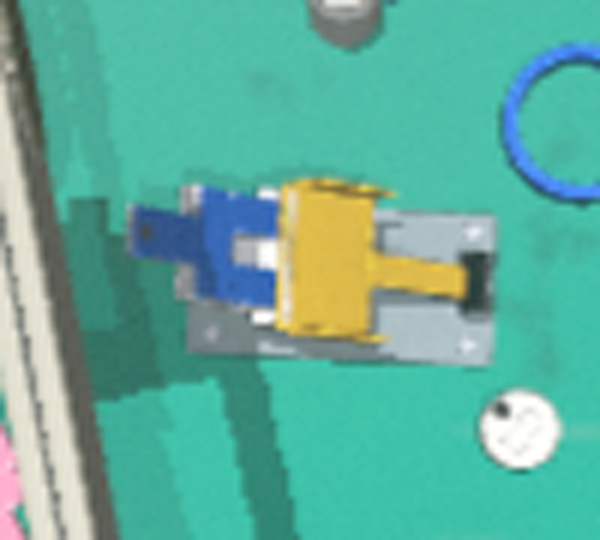

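The shim sits with its painted face up, slot in the groove and tab sticking up. Now I push from behind the tab with closed fingers.

Emit:
drive_tool(moves=[[[0, -8, -3], 0], [[-0.5, -16, -6], 0], [[-1, -24, -7], 0], [[-1.5, -32, -7], 0], [[-2, -40, -7], 0], [[-2.5, -48, -7], 0], [[-3, -56, -7], 0], [[-3, -62, -7], 0]])

```text
time: 20.83
tool_pos: [536.1, 97.8, 189.9]
tcp_rot: [179.9, -0.1, 86.9]
ft_force: [-3.0, 16.5, 16.7]
finger_gap: -0.0
```

Emit:
drive_tool(moves=[[[-0.3, -7, 0], 0], [[-0.6, -14, 0], 0], [[-0.9, -21, 0], 0], [[-1.2, -28, 0], 0], [[-1.5, -35, 0], 0], [[-1.8, -42, 0], 0], [[-2, -48, 0], 0], [[-2.2, -52, 0], 0]])

```text
time: 21.5
tool_pos: [535.6, 45.9, 193.0]
tcp_rot: [179.6, -0.0, 87.0]
ft_force: [-0.2, -0.4, -0.7]
finger_gap: 0.1
```

```bash
python3 - <<'E'
from h import *
q=snap("side","g5.png"); s=snap("top","g5t.png")
im=cv2.imread("pics/g5.png"); im=cv2.convertScaleAbs(im,alpha=1.5,beta=20); cv2.imwrite("pics/g5c.png",cv2.resize(im[130:215,200:290],None,fx=7,fy=7,interpolation=cv2.INTER_CUBIC))
print(r.sense()["tool_pos"],r.sense()["ft_force"])
E
```

```text
[533.36993636  44.90553485 189.03071077] [-1.26729863 -0.59066689  0.03768914]
```

View pics/g5c.png

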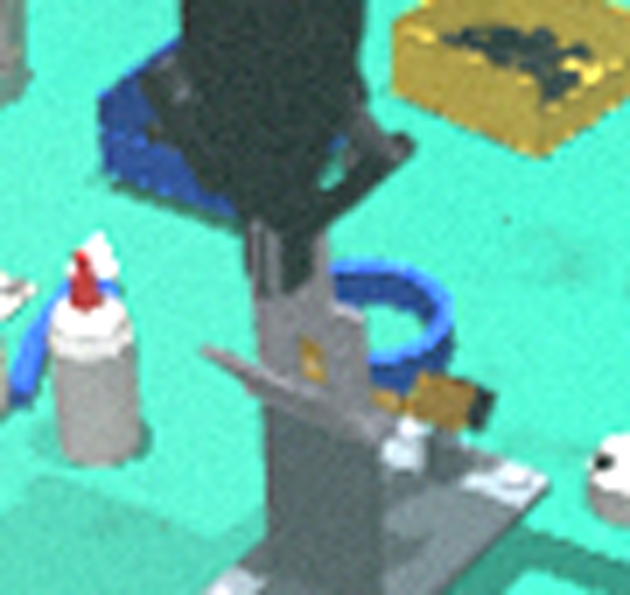

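The shim is nearly upright. I keep pushing it slowly past upright.

Emit:
drive_tool(moves=[[[-0.2, -5, 0], 0], [[-0.4, -10, 0], 0], [[-0.6, -15, 0], 0], [[-0.8, -20, 0], 0], [[-1, -25, 0], 0], [[-1.2, -30, 0], 0], [[-1.4, -35, 0], 0], [[-1.4, -38, 0], 0]])

```text
time: 22.27
tool_pos: [532.1, 6.9, 188.9]
tcp_rot: [-180.0, 0.0, 86.9]
ft_force: [-0.8, -0.1, -0.1]
finger_gap: -0.1
```

```bash
python3 - <<'E'
from h import *
q=snap("side","g6.png"); s=snap("top","g6t.png")
im=cv2.imread("pics/g6.png"); im=cv2.convertScaleAbs(im,alpha=1.5,beta=20); cv2.imwrite("pics/g6c.png",cv2.resize(im[130:215,200:290],None,fx=7,fy=7,interpolation=cv2.INTER_CUBIC))
print(r.sense()["tool_pos"],r.sense()["ft_force"])
E
```

```text
[532.11653604   7.03285273 188.93907329] [-0.07734148  0.12753434 -0.07890127]
```

View pics/g6c.png

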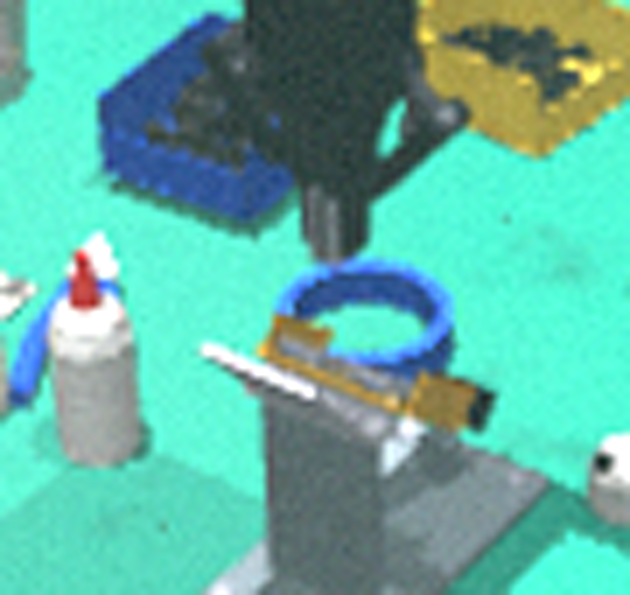

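The shim toppled onto the slope. I move aside for a clear view.

Emit:
drive_tool(moves=[[[0, 0, 30], 0], [[0, -30, 40], 0], [[0, -70, 40], 0], [[0, -110, 40], 0], [[0, -150, 40], 0], [[0, -190, 40], 0], [[0, -230, 40], 0], [[0, -260, 40], 0]], fingers=46)

```text
time: 23.03
tool_pos: [531.7, -255.3, 229.0]
tcp_rot: [180.0, 0.0, 86.9]
ft_force: [-0.1, 0.3, 0.6]
finger_gap: 46.2
```

```bash
python3 - <<'E'
from h import *
q=snap("side","g7.png"); s=snap("top","g7t.png")
im=cv2.imread("pics/g7.png"); im=cv2.convertScaleAbs(im,alpha=1.5,beta=20); cv2.imwrite("pics/g7c.png",cv2.resize(im[150:235,220:310],None,fx=7,fy=7,interpolation=cv2.INTER_CUBIC))
im=cv2.imread("pics/g7t.png"); im=cv2.convertScaleAbs(im,alpha=1.3,beta=10);cv2.imwrite("pics/g7tc.png",cv2.resize(im[155:220,220:300],None,fx=9,fy=9,interpolation=cv2.INTER_CUBIC))
print(r.sense()["tool_pos"],r.sense()["ft_force"])
for x in (s,q):
  for o in shim(x,"green"):
    if 400<o[2][0]<700 and 100<o[2][1]<500: print(o[0],o[1],[np.round(v,1) for v in o[2:]])
E
```

```text
[ 531.33217471 -256.83809705  228.6101472 ] [ 0.20025784  0.63377154 -0.06061579]
[182 159  14  28] 205 [array([585.2, 213. ]), np.float64(167.9), np.float64(-50.3), np.float64(46.8), np.float64(44.0), np.float64(42.5), np.float64(22.3)]
[184 235  30  22] 240 [array([582.3, 217.3]), np.float64(169.1), np.float64(-54.3), np.float64(46.0), np.float64(47.1), np.float64(46.8), np.float64(25.0)]
```

View pics/g7c.png

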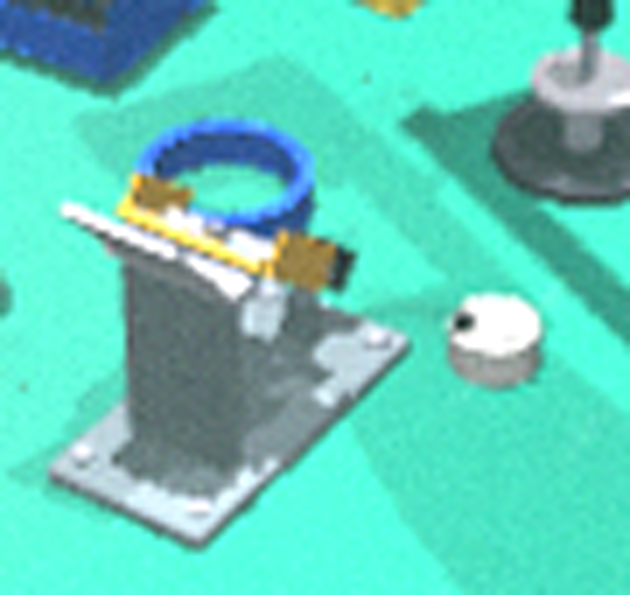

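View pics/g7tc.png

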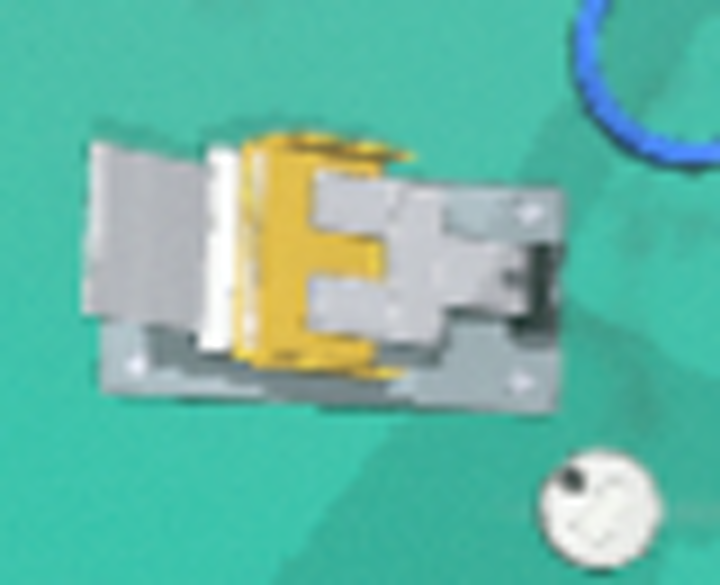

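The blue shim lies bare face up on the slope with its tab at the foot stop, tab middle at top crop (487,275). Green has not moved. I compute the tab grip.

```bash
python3 - <<'E'
from h import *
s=r.snapshot("top");q=r.snapshot("side")
f=lambda x,y:[220+(x+.5)/9-.5,155+(y+.5)/9-.5]
print(onplane(s,[f(487,275)],61).round(1), "end",onplane(s,[f(530,280)],46).round(1))
print("front",onplane(s,[f(310,200),f(305,305)],112).round(1))
print("tally",onplane(s,[f(600,508)],32).round(1))
im=cv2.imread("pics/g7t.png"); cv2.imwrite("pics/g8.png",cv2.resize(im[140:290,260:420],None,fx=5,fy=4,interpolation=cv2.INTER_CUBIC))
e=r.sense();print(e["tool_pos"])
E
```

```text
[[532.6 -80.7  61. ]] end [[532.2 -98.1  46. ]]
front [[554.7 -13.8 112. ]
 [516.7 -11.5 112. ]]
tally [[ 445.7 -124.5   32. ]]
[ 531.87082102 -252.95592634  228.5906024 ]
```

View pics/g8.png

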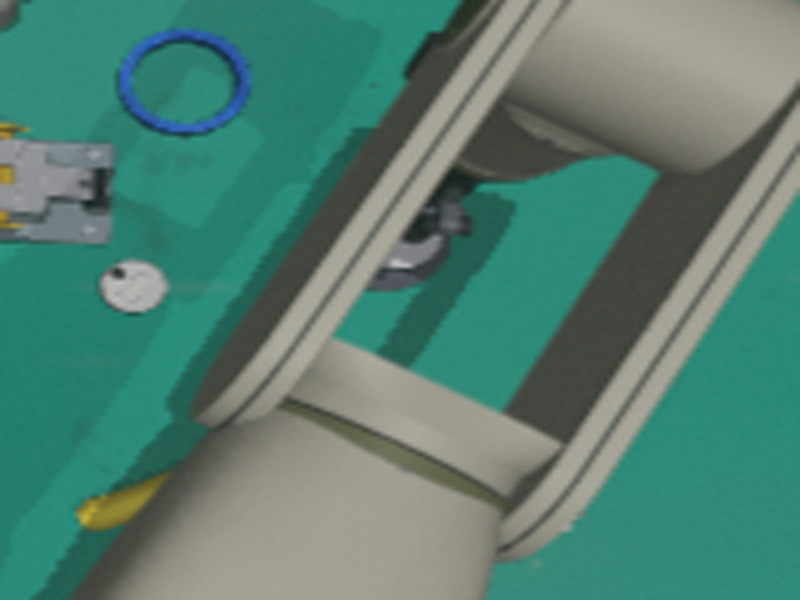

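Emit:
drive_tool(moves=[[[0, 30, -10], 0], [[0, 65, -25], 0], [[0, 100, -40], 0], [[0, 135, -55], 0], [[0, 160, -70], 0], [[0, 172, -80], 0], [[0, 176, -90], 0], [[0, 176, -90], 0]])

```text
time: 23.9
tool_pos: [530.9, -74.8, 136.8]
tcp_rot: [-179.8, -0.0, 87.1]
ft_force: [-0.6, -0.1, -1.9]
finger_gap: 45.9
```

Emit:
drive_tool(moves=[[[0, 0, -15], 0], [[0, 0, -30], 0], [[0, 0, -45], 0], [[0, 0, -60], 0], [[0, 0, -75], 0], [[0, 0, -86], 0], [[0, 0, -92], 0], [[0, 0, -92], 0]])

```text
time: 24.57
tool_pos: [531.3, -77.0, 45.8]
tcp_rot: [-179.9, -0.0, 86.9]
ft_force: [-0.4, 0.6, -1.0]
finger_gap: 46.2
```

```bash
python3 - <<'E'
from h import *
q=snap("side","k1.png"); 
im=cv2.imread("pics/k1.png"); im=cv2.convertScaleAbs(im,alpha=1.6,beta=25); cv2.imwrite("pics/k1c.png",cv2.resize(im[120:220,220:320],None,fx=6,fy=6,interpolation=cv2.INTER_CUBIC))
e=r.sense();print(e["tool_pos"],e["ft_force"],e["finger_gap"])
E
```

```text
[531.97568654 -76.94535905  46.80326716] [-0.15718807 -0.41566526  0.61043309] 46.01810585008202
```

View pics/k1c.png

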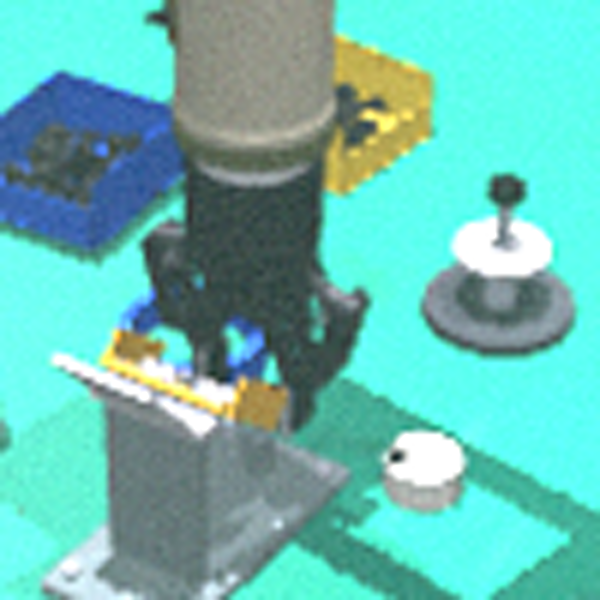

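The fingers straddle the tab. I close and lift.

Emit:
drive_tool(moves=[[[0, 0, 0], 0], [[0, 0, 0], 0], [[0, 0, 0], 0], [[0, 0, 0], 0], [[0, 0, 0], 0], [[0, 0, 0], 0], [[0, 0, 0], 0], [[0, 0, 0], 0]], fingers=15, squeeze=50)

```text
time: 25.28
tool_pos: [533.2, -76.8, 48.3]
tcp_rot: [179.9, 0.0, 87.0]
ft_force: [-1.0, -1.4, 6.6]
finger_gap: 24.5
```

Emit:
drive_tool(moves=[[[0, 0, 4], 0], [[0, 0, 10], 0], [[0, 0, 20], 0], [[0, 0, 35], 0], [[0, 0, 50], 0], [[0, 0, 70], 0], [[0, 0, 90], 0], [[0, 0, 90], 0]])

```text
time: 25.95
tool_pos: [534.9, -76.9, 142.6]
tcp_rot: [179.6, 0.1, 87.0]
ft_force: [0.7, -1.1, -0.4]
finger_gap: 24.6
```

```bash
python3 - <<'E'
from h import *
q=snap("side","k2.png"); 
im=cv2.imread("pics/k2.png"); im=cv2.convertScaleAbs(im,alpha=1.6,beta=25); cv2.imwrite("pics/k2c.png",cv2.resize(im[100:220,210:330],None,fx=5,fy=5,interpolation=cv2.INTER_CUBIC))
e=r.sense();print(e["tool_pos"],e["ft_force"],e["finger_gap"])
E
```

```text
[534.14064462 -76.77004816 140.3685509 ] [ 0.28018079  0.35313915 -0.27540327] 24.91993141688977
```

View pics/k2c.png

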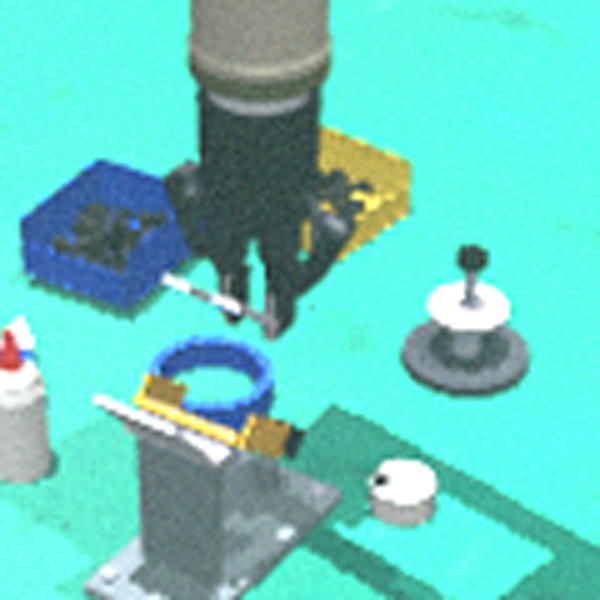

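Held, still tilted as on the slope. I take it to a clear spot on the bench at about (600,−225), lay it flat bare face up, and re-grip it level.

Emit:
drive_tool(moves=[[[10, -24, 0], 0], [[20, -48, -10], 0], [[30, -72, -20], 0], [[40, -96, -30], 0], [[50, -120, -45], 0.5], [[60, -140, -60], 1], [[66, -148, -75], 2], [[66, -148, -85], 3]])

```text
time: 26.67
tool_pos: [597.3, -225.9, 49.0]
tcp_rot: [-179.9, -0.0, 89.9]
ft_force: [-0.2, 0.2, -0.5]
finger_gap: 24.7
```

Emit:
drive_tool(moves=[[[0, 0, -10], 0], [[0, 0, -20], 0], [[0, 0, -26], 0], [[0, 0, -32], 0], [[0, 0, -38], 0], [[0, 0, -43], 0], [[0, 0, -45], 0], [[0, 0, -45], 0]])

```text
time: 27.33
tool_pos: [597.9, -224.1, 6.5]
tcp_rot: [-180.0, -0.0, 90.0]
ft_force: [-0.3, -0.1, -0.9]
finger_gap: 24.4
```

```bash
python3 - <<'E'
from h import *
q=snap("side","k3.png"); 
im=cv2.imread("pics/k3.png"); im=cv2.convertScaleAbs(im,alpha=1.6,beta=25); cv2.imwrite("pics/k3c.png",cv2.resize(im[100:190,240:330],None,fx=6,fy=6,interpolation=cv2.INTER_CUBIC))
e=r.sense();print(e["tool_pos"],e["ft_force"],e["finger_gap"])
E
```

```text
[ 598.07879581 -224.28509216    6.92237913] [ 0.4031133  -0.71234133  0.04330783] 24.370970663440044
```

View pics/k3c.png

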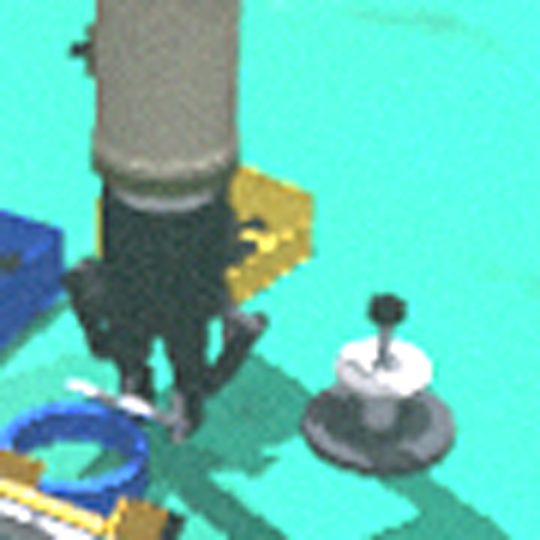

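Emit:
drive_tool(moves=[[[0, 0, -0.8], 0], [[0, 0, -1.6], 0], [[0, 0, -2.4], 0], [[0, 0, -3.2], 0], [[0, 0, -4], 0], [[0, 0, -4.6], 0], [[0, 0, -4.6], 0], [[0, 0, -4.6], 0]])

```text
time: 28.05
tool_pos: [598.6, -224.5, 4.1]
tcp_rot: [180.0, 0.0, 90.0]
ft_force: [-5.3, 2.8, 11.8]
finger_gap: 24.7
```

Emit:
drive_tool(moves=[[[0, 0, 0], 0], [[0, 0, 0], 0], [[0, 0, 0], 0], [[0, 0, 0], 0], [[0, 0, 0], 0], [[0, 0, 0], 0], [[0, 0, 0], 0], [[0, 0, 0], 0]], fingers=44)

```text
time: 28.72
tool_pos: [598.1, -224.4, 2.2]
tcp_rot: [-180.0, -0.0, 90.0]
ft_force: [-0.4, 0.8, 0.6]
finger_gap: 44.3
```

```bash
python3 - <<'E'
from h import *
q=snap("side","k4.png"); 
im=cv2.imread("pics/k4.png"); im=cv2.convertScaleAbs(im,alpha=1.6,beta=25); cv2.imwrite("pics/k4c.png",cv2.resize(im[120:190,235:305],None,fx=8,fy=8,interpolation=cv2.INTER_CUBIC))
e=r.sense();print(e["tool_pos"],e["ft_force"],e["finger_gap"])
E
```

```text
[ 598.07940601 -224.36919753    2.23948481] [-0.28380534 -0.02403359  0.16701399] 43.96117604888713
```

View pics/k4c.png

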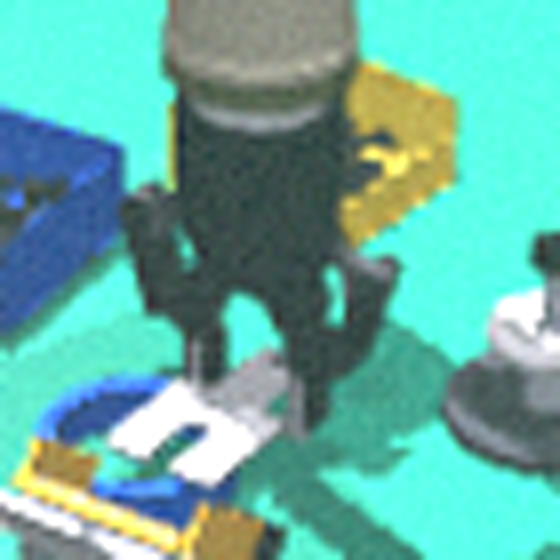

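The prongs are drawn over the tape roll, so I check where the roll is. My earlier estimate of it was rough.

```bash
python3 - <<'E'
from h import *
q=r.snapshot("side"); s=r.snapshot("top")
def ring(px,x):
    h=cv2.cvtColor(px,cv2.COLOR_RGB2HSV); m=cv2.inRange(h,(104,140,60),(122,255,255))
    k=np.zeros_like(m)
    if x=="top": k[140:185,275:320]=255
    else: k[160:195,235:275]=255
    m&=k; v,u=np.nonzero(m); return u.min(),u.max(),v.min(),v.max(),len(u)
for n,im,S in (("top",np.load("top0.npy"),s),("top",s["pixels"],s),("side",np.load("side0.npy"),q),("side",q["pixels"],q)):
    a=ring(im,n); print(n,a,onplane(S,[[(a[0]+a[1])/2,(a[2]+a[3])/2]],20).round(0))
cv2.imwrite("pics/k5.png",cv2.resize(cv2.cvtColor(s["pixels"],cv2.COLOR_RGB2BGR)[130:230,240:350],None,fx=6,fy=5.5,interpolation=cv2.INTER_CUBIC))
E
```

```text
top (np.int64(284), np.int64(309), np.int64(148), np.int64(172), 165) [[ 625. -166.   20.]]
top (np.int64(284), np.int64(306), np.int64(148), np.int64(171), 101) [[ 627. -160.   20.]]
side (np.int64(235), np.int64(264), np.int64(160), np.int64(185), 203) [[ 639. -171.   20.]]
side (np.int64(235), np.int64(263), np.int64(160), np.int64(185), 132) [[ 641. -170.   20.]]
```

View pics/k5.png

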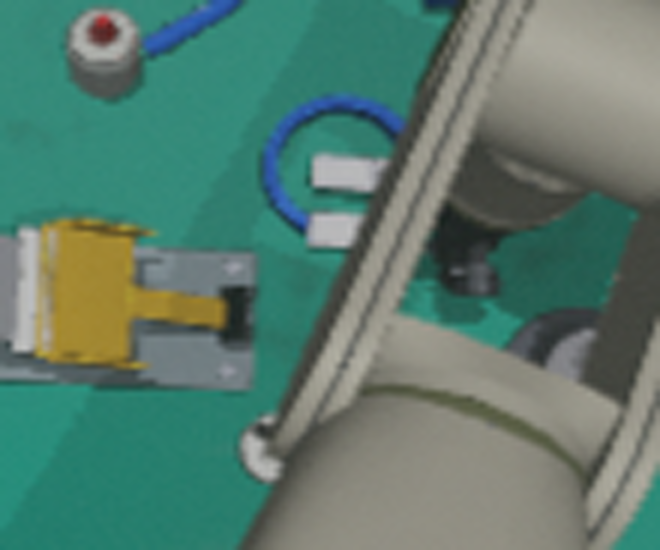

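The roll has not moved; only the prongs rest on it, at top crop (350,170) and (335,230). I re-grip, lift straight up and re-lay in clear space at about (390,−290).

Emit:
drive_tool(moves=[[[0, 0, 0], 0], [[0, 0, 0], 0], [[0, 0, 0], 0], [[0, 0, 0], 0], [[0, 0, 0], 0], [[0, 0, 0], 0], [[0, 0, 0], 0], [[0, 0, 0], 0]], fingers=15)

```text
time: 29.53
tool_pos: [598.1, -224.4, 2.4]
tcp_rot: [180.0, 0.0, 90.0]
ft_force: [-0.6, 0.3, 1.8]
finger_gap: 24.7
```

Emit:
drive_tool(moves=[[[0, 0, 4], 0], [[0, 0, 12], 0], [[0, 0, 24], 0], [[0, 0, 40], 0], [[0, 0, 65], 0], [[0, 0, 95], 0], [[0, 0, 125], 0], [[0, 0, 148], 0]])

```text
time: 30.2
tool_pos: [599.0, -224.8, 154.7]
tcp_rot: [179.8, 0.1, 90.0]
ft_force: [1.0, -0.5, -0.6]
finger_gap: 24.7
```

Emit:
drive_tool(moves=[[[-26, -8, 0], 0], [[-52, -16, 0], 0], [[-78, -24, 0], 0], [[-104, -32, 0], 0], [[-130, -40, 0], 0], [[-156, -49, 0], 0], [[-182, -57, 0], 0], [[-208, -65, 0], 0]])

```text
time: 30.87
tool_pos: [389.2, -289.9, 151.7]
tcp_rot: [179.9, 0.1, 90.0]
ft_force: [0.2, 0.1, -0.7]
finger_gap: 24.9
```

```bash
python3 - <<'E'
from h import *
q=snap("side","k6.png"); s=snap("top","k6t.png")
im=cv2.imread("pics/k6.png"); im=cv2.convertScaleAbs(im,alpha=1.6,beta=25); cv2.imwrite("pics/k6c.png",cv2.resize(im[80:210,240:370],None,fx=5,fy=4.6,interpolation=cv2.INTER_CUBIC))
e=r.sense();print(e["tool_pos"],e["ft_force"],e["finger_gap"])
E
```

```text
[ 387.48599697 -290.50487701  151.44128915] [ 0.61152406  1.02284425 -0.60925762] 24.7651418795821
```

View pics/k6c.png

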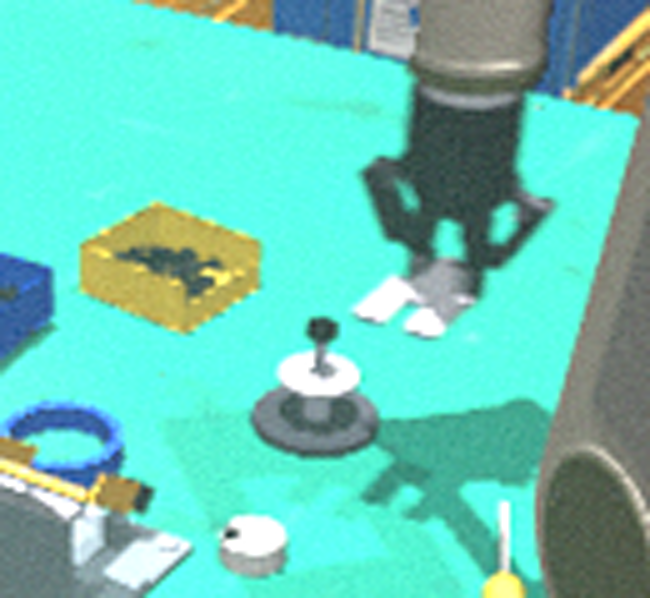

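The shim is held with a slight tilt, bare side up. I lay it down here.

Emit:
drive_tool(moves=[[[0, 0, -20], 0], [[0, 0, -40], 0], [[0, 0, -60], 0], [[0, 0, -80], 0], [[0, 0, -100], 0], [[0, 0, -120], 0], [[0, 0, -132], 0], [[0, 0, -138], 0]])

```text
time: 31.63
tool_pos: [389.8, -288.6, 11.1]
tcp_rot: [-179.9, -0.1, 90.0]
ft_force: [-0.0, 0.1, -0.4]
finger_gap: 24.9
```

Emit:
drive_tool(moves=[[[0, 0, -2], 0], [[0, 0, -4], 0], [[0, 0, -5], 0], [[0, 0, -6], 0], [[0, 0, -7], 0], [[0, 0, -8], 0], [[0, 0, -9], 0], [[0, 0, -9], 0]])

```text
time: 32.3
tool_pos: [390.1, -289.3, 3.3]
tcp_rot: [-180.0, -0.0, 90.0]
ft_force: [-0.0, 0.1, -0.4]
finger_gap: 24.9
```

Emit:
drive_tool(moves=[[[0, 0, 0], 0], [[0, 0, 0], 0], [[0, 0, 0], 0], [[0, 0, 0], 0], [[0, 0, 0], 0], [[0, 0, 0], 0], [[0, 0, 0], 0], [[0, 0, 0], 0]], fingers=42)

```text
time: 32.97
tool_pos: [390.1, -289.4, 3.3]
tcp_rot: [-180.0, 0.0, 90.0]
ft_force: [0.5, -0.6, -0.3]
finger_gap: 42.0
```

```bash
python3 - <<'E'
from h import *
q=snap("side","k7.png"); s=snap("top","k7t.png")
im=cv2.imread("pics/k7.png"); im=cv2.convertScaleAbs(im,alpha=1.6,beta=25); cv2.imwrite("pics/k7c.png",cv2.resize(im[130:220,270:370],None,fx=7,fy=6.5,interpolation=cv2.INTER_CUBIC))
e=r.sense();print(e["tool_pos"],e["ft_force"],e["finger_gap"])
E
```

```text
[ 390.10291518 -289.35340119    3.29724834] [ 0.23232284  0.4817107  -0.30151506] 42.38277884495607
```

View pics/k7c.png

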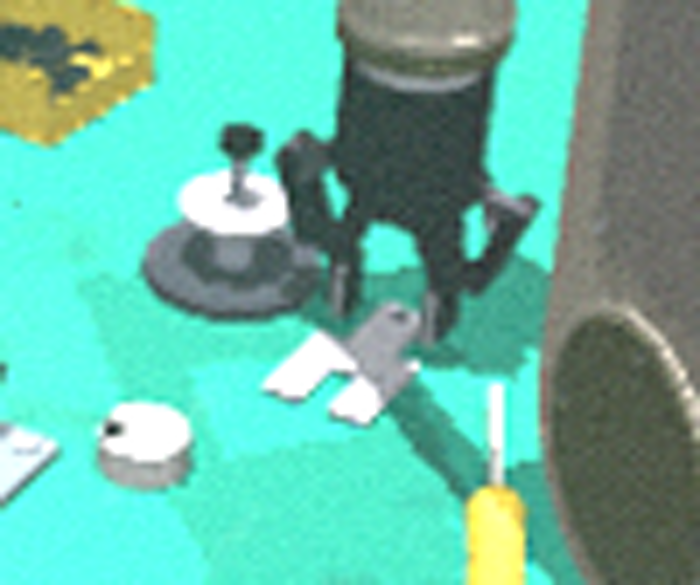

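Flat on the bench, bare face up. I lower, re-grip level and lift.

Emit:
drive_tool(moves=[[[0, 0, -1], 0], [[0, 0, -2], 0], [[0, 0, -3], 0], [[0, 0, -3.8], 0], [[0, 0, -3.8], 0], [[0, 0, -3.8], 0], [[0, 0, -3.8], 0], [[0, 0, -3.8], 0]])

```text
time: 33.73
tool_pos: [390.1, -289.4, -0.5]
tcp_rot: [180.0, 0.0, 90.0]
ft_force: [-1.6, 0.8, 0.6]
finger_gap: 42.1
```

Emit:
drive_tool(moves=[[[0, 0, 0], 0], [[0, 0, 0], 0], [[0, 0, 0], 0], [[0, 0, 0], 0], [[0, 0, 0], 0], [[0, 0, 0], 0], [[0, 0, 0], 0], [[0, 0, 0], 0]], fingers=15)

```text
time: 34.4
tool_pos: [390.4, -289.5, -0.1]
tcp_rot: [180.0, 0.0, 90.0]
ft_force: [-1.0, 1.1, 5.4]
finger_gap: 23.7
```

```bash
python3 - <<'E'
from h import *
q=snap("side","k8.png"); s=snap("top","k8t.png")
im=cv2.imread("pics/k8.png"); cv2.imwrite("pics/k8c.png",cv2.resize(im[150:205,300:345],None,fx=12,fy=10.5,interpolation=cv2.INTER_CUBIC))
im=cv2.imread("pics/k8t.png"); cv2.imwrite("pics/k8tc.png",cv2.resize(im[180:260,290:360],None,fx=9,fy=7,interpolation=cv2.INTER_CUBIC))
e=r.sense();print(e["tool_pos"],e["ft_force"],e["finger_gap"])
E
```

```text
[ 3.90354166e+02 -2.89558886e+02 -8.97903400e-02] [-0.42203836  1.03983634  5.76916859] 23.285421384717385
```

View pics/k8c.png

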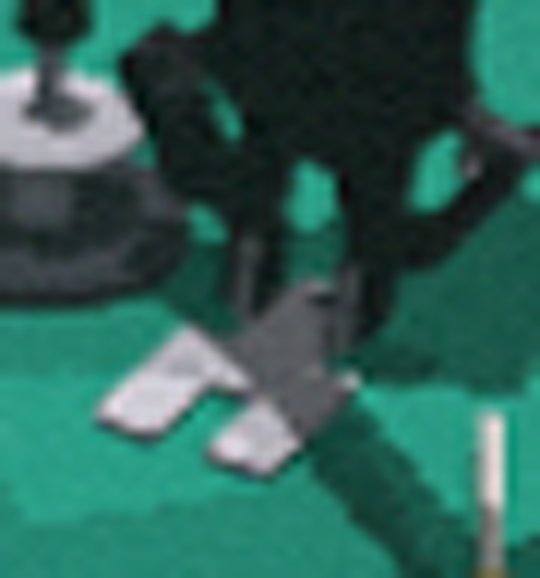

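View pics/k8tc.png

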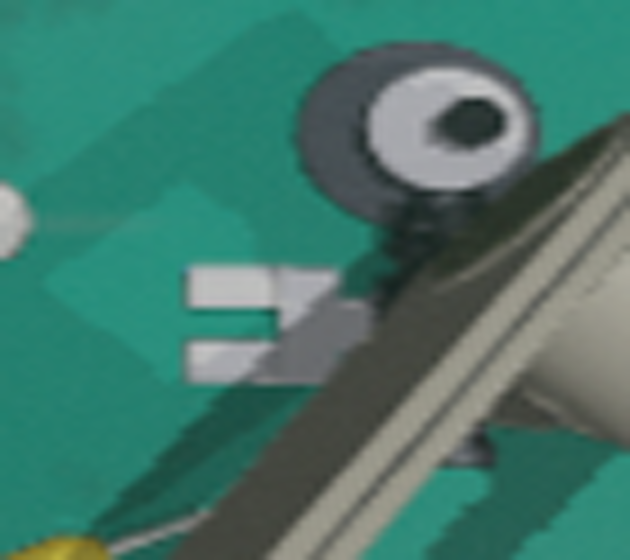

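```bash
python3 - <<'E'
from h import *
q=r.snapshot("side"); s=r.snapshot("top")
f=lambda x,y:[290+(x+.5)/9-.5,180+(y+.5)/7-.5]
print("front corners,slot end",onplane(s,[f(185,267),f(185,384),f(277,325)],6)[:,:2].round(1))
print("hanger foot",onplane(s,[f(417,135)],10).round(1),"flange",onplane(s,[f(445,130)],50).round(1),"head",onplane(s,[f(475,122)],96).round(1))
g=lambda x,y:[300+(x+.5)/12-.5,150+(y+.5)/10.5-.5]
print("side front corners L,R",onplane(q,[g(100,415),g(150,435),g(212,455),g(262,472)],6)[:,:2].round(1))
E
```

```text
front corners,slot end [[ 422.1 -210.8]
 [ 363.6 -209.3]
 [ 392.6 -246. ]]
hanger foot [[ 487.2 -302.8   10. ]] flange [[ 486.6 -303.7   50. ]] head [[ 486.8 -303.2   96. ]]
side front corners L,R [[ 419.3 -208.3]
 [ 401.9 -205.9]
 [ 381.7 -205.4]
 [ 365.3 -204.6]]
```

Relative to the plate in the top view, the stem lies at (+94,−65) from the seat. I lift, go round to the −y side, come down to mid-gap height and then slide in.

Emit:
drive_tool(moves=[[[0, 0, 4], 0], [[0, 0, 12], 0], [[0, 0, 24], 0], [[0, 0, 40], 0], [[0, 0, 65], 0], [[0, 0, 95], 0], [[0, 0, 125], 0], [[0, 0, 140], 0]])

```text
time: 35.27
tool_pos: [391.5, -290.7, 144.8]
tcp_rot: [179.8, 0.2, 90.0]
ft_force: [0.2, -0.0, 0.3]
finger_gap: 23.7
```

Emit:
drive_tool(moves=[[[8, -20, 0], 0], [[16, -40, 0], 0], [[28, -60, 0], 0], [[42, -80, 0], 0], [[58, -95, 0], 0], [[74, -105, 0], 0], [[88, -112, 0], 0], [[94, -114, 0], 0]])

```text
time: 35.93
tool_pos: [485.4, -404.5, 140.6]
tcp_rot: [179.9, 0.1, 89.9]
ft_force: [0.8, -1.2, -0.8]
finger_gap: 23.6
```

Emit:
drive_tool(moves=[[[0, 0, -15], 0], [[0, 0, -30], 0], [[0, 0, -45], 0], [[0, 0, -60], 0], [[0, 0, -70], 0], [[0, 0, -77], 0], [[0, 0, -79], 0], [[0, 0, -79], 0]])

```text
time: 36.6
tool_pos: [483.9, -403.2, 60.5]
tcp_rot: [-180.0, -0.0, 90.0]
ft_force: [-0.3, -0.1, 0.4]
finger_gap: 23.1
```

```bash
python3 - <<'E'
from h import *
q=snap("side","m1.png"); s=snap("top","m1t.png")
im=cv2.imread("pics/m1.png"); im=cv2.convertScaleAbs(im,alpha=1.5,beta=20);cv2.imwrite("pics/m1c.png",cv2.resize(im[120:190,275:345],None,fx=9,fy=8.5,interpolation=cv2.INTER_CUBIC))
im=cv2.imread("pics/m1t.png"); cv2.imwrite("pics/m1tc.png",cv2.resize(im[170:240,300:380],None,fx=8,fy=8,interpolation=cv2.INTER_CUBIC))
e=r.sense();print(e["tool_pos"],e["ft_force"],e["finger_gap"])
E
```

```text
[ 484.51822731 -403.80936501   61.5927347 ] [-0.17778233 -0.51203566 -1.02959309] 23.150512861774136
```

View pics/m1c.png

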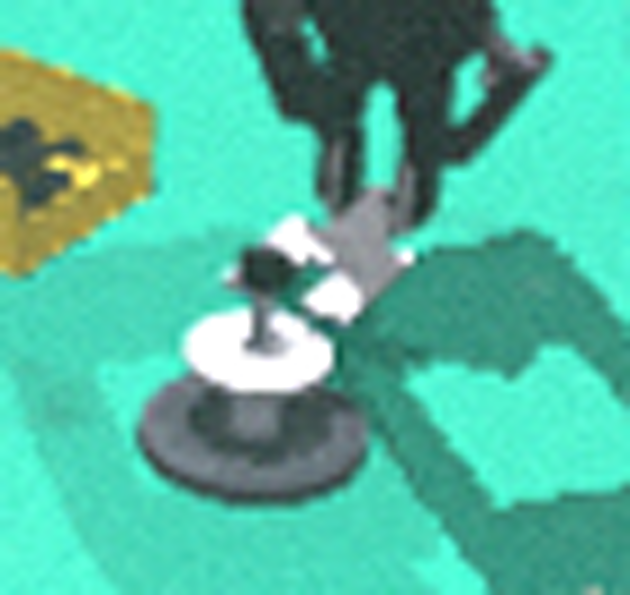

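View pics/m1tc.png

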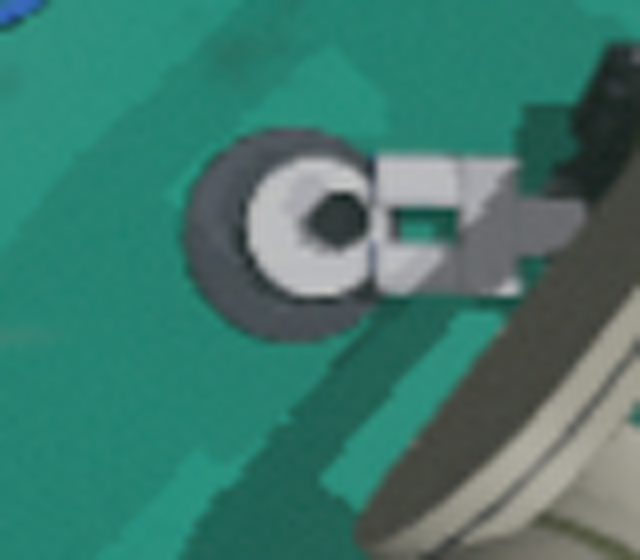

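Aligned: slot centreline at top crop y≈225 and stem head at y≈220, which fits the height parallax. I slide in.

Emit:
drive_tool(moves=[[[0, 7, 0], 0], [[0, 14, 0], 0], [[0, 21, 0], 0], [[0, 28, 0], 0], [[0, 34, 0], 0], [[0, 40, 0], 0], [[0, 45, 0], 0], [[0, 45, 0], 0]])

```text
time: 37.37
tool_pos: [484.1, -357.1, 60.4]
tcp_rot: [-180.0, -0.0, 90.0]
ft_force: [-0.3, -0.4, -0.5]
finger_gap: 23.5
```

```bash
python3 - <<'E'
from h import *
q=snap("side","m2.png"); s=snap("top","m2t.png")
im=cv2.imread("pics/m2.png"); im=cv2.convertScaleAbs(im,alpha=1.5,beta=20);cv2.imwrite("pics/m2c.png",cv2.resize(im[120:190,275:345],None,fx=9,fy=8.5,interpolation=cv2.INTER_CUBIC))
im=cv2.imread("pics/m2t.png"); cv2.imwrite("pics/m2tc.png",cv2.resize(im[170:240,300:380],None,fx=8,fy=8,interpolation=cv2.INTER_CUBIC))
e=r.sense();print(e["tool_pos"],e["ft_force"],e["finger_gap"])
E
```

```text
[ 484.1679633  -358.22828376   60.59504483] [-0.06414821  0.50000267 -0.66349252] 23.605568606623464
```

View pics/m2c.png

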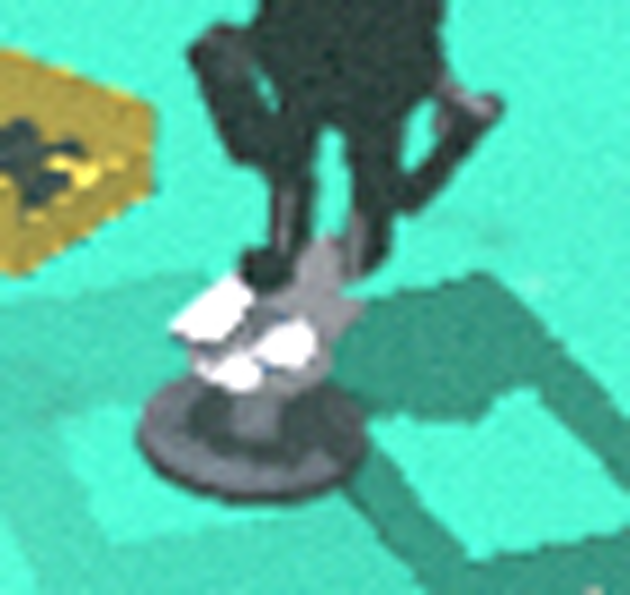

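View pics/m2tc.png

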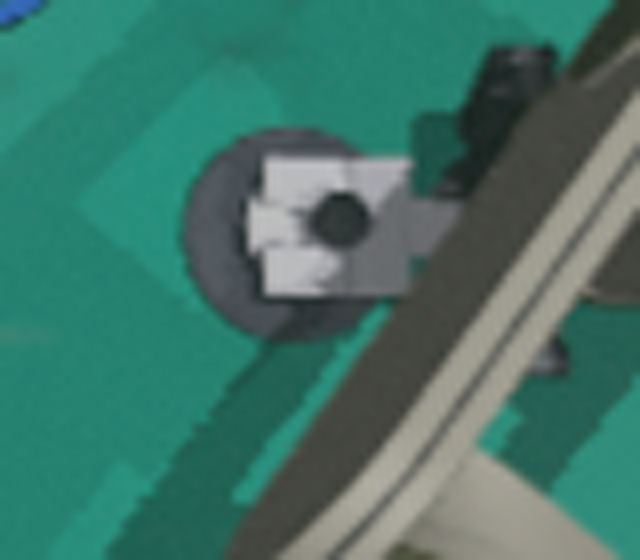

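The stem is in the slot. Last 3 mm in, then lower onto the flange.

Emit:
drive_tool(moves=[[[0, 1.5, 0], 0], [[0, 3, 0], 0], [[0, 3, -2], 0], [[0, 3, -4], 0], [[0, 3, -6], 0], [[0, 3, -8], 0], [[0, 3, -9.5], 0], [[0, 3, -9.5], 0]])

```text
time: 38.13
tool_pos: [483.8, -355.2, 50.4]
tcp_rot: [-180.0, -0.0, 89.9]
ft_force: [-1.3, -0.1, -0.7]
finger_gap: 23.3
```

```bash
python3 - <<'E'
from h import *
q=snap("side","m3.png"); s=snap("top","m3t.png")
im=cv2.imread("pics/m3.png"); im=cv2.convertScaleAbs(im,alpha=1.5,beta=20);cv2.imwrite("pics/m3c.png",cv2.resize(im[130:180,285:335],None,fx=12,fy=12,interpolation=cv2.INTER_CUBIC))
e=r.sense();print(e["tool_pos"],e["ft_force"],e["finger_gap"])
E
```

```text
[ 484.02887833 -355.36107223   50.87753168] [-0.07052309  0.66817747 -0.46135835] 23.607237099561427
```

View pics/m3c.png

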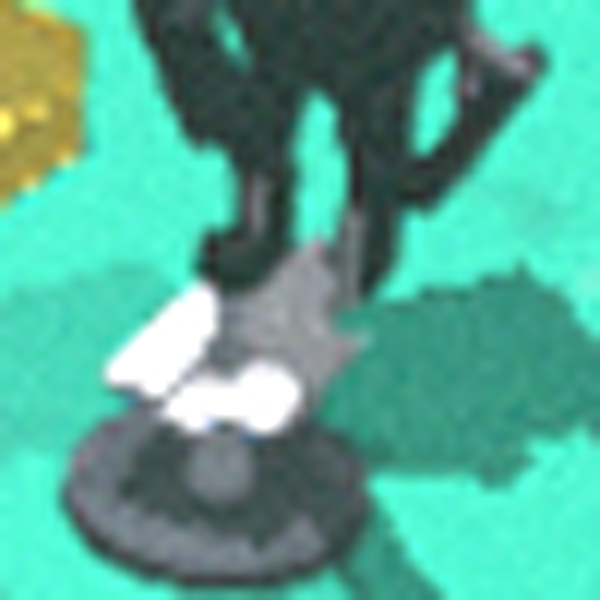

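Emit:
drive_tool(moves=[[[0, 0, -0.5], 0], [[0, 0, -1], 0], [[0, 0, -1.5], 0], [[0, 0, -1.5], 0], [[0, 0, -1.5], 0], [[0, 0, -1.5], 0], [[0, 0, -1.5], 0], [[0, 0, -1.5], 0]])

```text
time: 38.9
tool_pos: [484.2, -355.5, 49.7]
tcp_rot: [180.0, 0.0, 90.0]
ft_force: [0.6, 0.5, 2.5]
finger_gap: 23.8
```

Emit:
drive_tool(moves=[[[0, 0, 0], 0], [[0, 0, 0], 0], [[0, 0, 0], 0], [[0, 0, 0], 0], [[0, 0, 0], 0], [[0, 0, 0], 0], [[0, 0, 0], 0], [[0, 0, 0], 0]], fingers=44)

```text
time: 39.57
tool_pos: [484.1, -355.4, 49.5]
tcp_rot: [-180.0, -0.0, 90.0]
ft_force: [-0.1, -0.4, -0.5]
finger_gap: 44.1
```

Emit:
drive_tool(moves=[[[0, 0, 10], 0], [[0, 0, 25], 0], [[0, 0, 45], 0], [[0, 0, 70], 0], [[0, 0, 100], 0], [[0, 0, 130], 0], [[0, 20, 160], 0], [[0, 40, 180], 0]])

```text
time: 40.23
tool_pos: [484.6, -316.2, 234.0]
tcp_rot: [179.8, 0.2, 89.9]
ft_force: [0.0, 0.3, 0.9]
finger_gap: 43.9
```

Emit:
drive_tool(moves=[[[0, 40, 0], 0], [[0, 80, 0], 0], [[0, 120, 0], 0], [[0, 160, 0], 0], [[0, 200, 0], 0], [[0, 240, 0], 0], [[0, 280, 0], 0], [[0, 320, 0], 0]])

```text
time: 40.9
tool_pos: [483.8, 6.4, 230.7]
tcp_rot: [179.9, 0.0, 89.9]
ft_force: [1.3, -0.4, 0.0]
finger_gap: 43.9
```

```bash
python3 - <<'E'
from h import *
q=snap("side","m4.png"); s=snap("top","m4t.png")
im=cv2.imread("pics/m4.png"); im=cv2.convertScaleAbs(im,alpha=1.3,beta=10);cv2.imwrite("pics/m4c.png",cv2.resize(im[135:185,280:330],None,fx=12,fy=12,interpolation=cv2.INTER_CUBIC))
im=cv2.imread("pics/m4t.png"); cv2.imwrite("pics/m4tc.png",cv2.resize(im[175:225,310:365],None,fx=12,fy=12,interpolation=cv2.INTER_CUBIC))
e=r.sense();print(e["tool_pos"],e["ft_force"],e["finger_gap"])
for x in (s,q):
  for o in shim(x,"green"):
    if 400<o[2][0]<700 and 100<o[2][1]<500: print(o[0],o[1],[np.round(v,1) for v in o[2:]])
E
```

```text
[483.83624518   9.91001753 230.59915081] [ 0.10935606 -0.67684725 -0.03365475] 43.743532720098756
[181 159  16  28] 214 [array([584.7, 212.6]), np.float64(168.2), np.float64(-50.7), np.float64(46.3), np.float64(44.6), np.float64(44.2), np.float64(22.3)]
[184 236  30  21] 241 [array([582.2, 217.4]), np.float64(169.2), np.float64(-54.4), np.float64(45.9), np.float64(47.2), np.float64(46.8), np.float64(25.0)]
```

View pics/m4c.png

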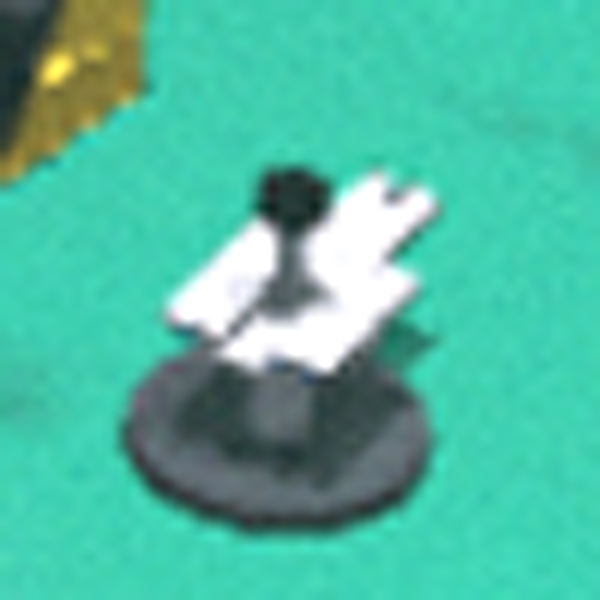

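View pics/m4tc.png

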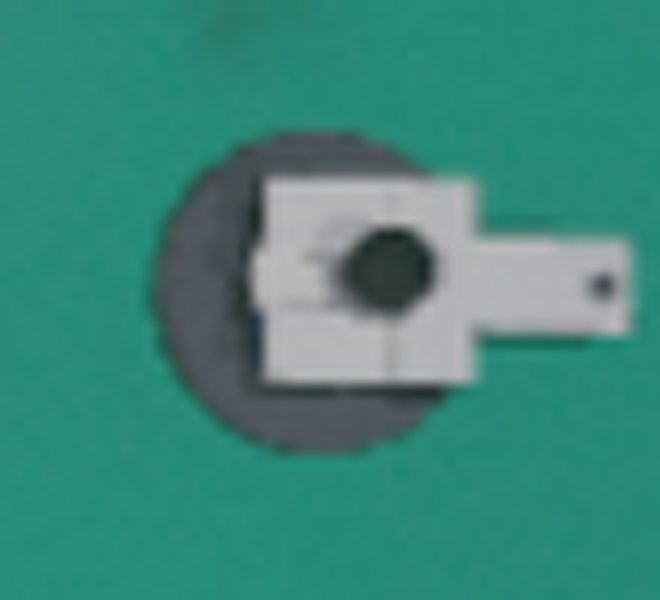

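```bash
python3 - <<'E'
from h import *
s=r.snapshot("top")
f=lambda x,y:[310+(x+.5)/12-.5,175+(y+.5)/12-.5]
F=onplane(s,[f(264,180),f(264,383)],56)[:,:2];B=onplane(s,[f(478,180),f(478,383)],56)[:,:2];E=onplane(s,[f(630,285)],56)[:,:2]
print(F.round(1),B.round(1),E.round(1)); print("seat from front",F.mean(0)-[0,28],"from shoulder",B.mean(0)+[0,32],"from tab end",E+[0,78])
h=cv2.cvtColor(s["pixels"],cv2.COLOR_RGB2HSV)
print("foot",onplane(s,[f(320,292)],8).round(1),"head",onplane(s,[f(388,270)],96).round(1))
E
```

```text
[[ 515.8 -277.7]
 [ 458.2 -276. ]] [[ 515.1 -338.6]
 [ 457.5 -336.6]] [[ 484.7 -380.7]]
seat from front [ 486.99321277 -304.85070321] from shoulder [ 486.2777094  -305.57508388] from tab end [[ 484.72042486 -302.71222244]]
foot [[ 487.3 -304.4    8. ]] head [[ 486.7 -301.6   96. ]]
```

Blue is home: its seat is within about 2 mm of the stem. Green has not moved; its tab middle is at about (613.5,210) with the mouth heading 168.7°. The colour and position match the green shim I identified at the start, and it has no look-alike. I go for it.

Emit:
drive_tool(moves=[[[10, 20, 0], -7], [[20, 40, 0], -14], [[30, 60, 0], -21], [[45, 85, 0], -28], [[60, 110, 0], -35], [[75, 135, 0], -42], [[90, 155, 0], -49], [[100, 165, 0], -55]], fingers=46)

```text
time: 41.72
tool_pos: [585.4, 170.5, 229.8]
tcp_rot: [-180.0, -0.0, 34.6]
ft_force: [0.8, -0.1, 0.2]
finger_gap: 46.0
```

Emit:
drive_tool(moves=[[[5, 6, -10], -7], [[10, 12, -25], -14], [[15, 18, -40], -21], [[20, 24, -55], -28], [[25, 30, -75], -35], [[29, 33, -95], -42], [[30, 34, -115], -46.3], [[30, 34, -120], -46.3]])

```text
time: 42.38
tool_pos: [612.7, 201.7, 105.6]
tcp_rot: [179.8, 0.3, -11.6]
ft_force: [-1.4, 0.2, -0.3]
finger_gap: 45.9
```

```bash
python3 - <<'E'
from h import *
q=snap("side","n1.png")
im=cv2.imread("pics/n1.png"); im=cv2.convertScaleAbs(im,alpha=1.5,beta=20);cv2.imwrite("pics/n1c.png",cv2.resize(im[185:265,155:245],None,fx=7,fy=7,interpolation=cv2.INTER_CUBIC))
e=r.sense();print(e["tool_pos"],e["tcp_rot"],e["finger_gap"])
for o in shim(q,"green"):
    if 400<o[2][0]<700 and 100<o[2][1]<500: print(o[0],o[1],[np.round(v,1) for v in o[2:]])
E
```

```text
[612.5151082  201.74950649 106.02335886] [179.84661406   0.28434646 -11.32913871] 45.87076209432425
[184 236  29  21] 224 [array([582.6, 218.1]), np.float64(166.7), np.float64(-54.2), np.float64(46.0), np.float64(46.3), np.float64(44.8), np.float64(23.6)]
```

View pics/n1c.png

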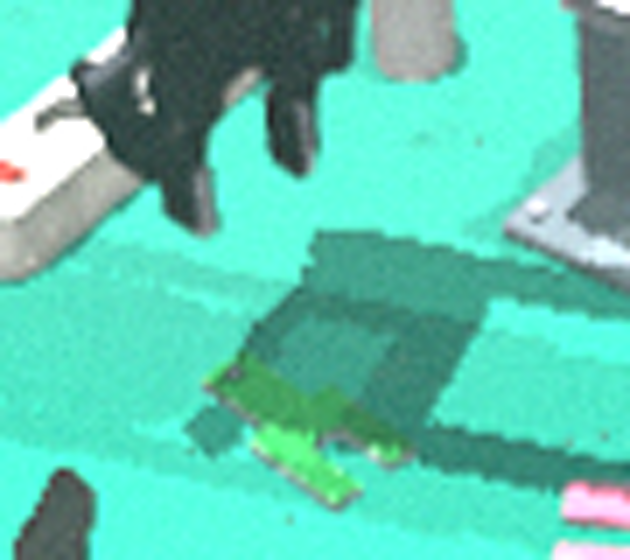

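Emit:
drive_tool(moves=[[[0, 3, -20], 0], [[0, 5, -40], 0], [[0, 7, -60], 0], [[0, 7, -75], 0], [[0, 7, -85], 0], [[0, 7, -90], 0], [[0, 7, -90], 0], [[0, 7, -90], 0]])

```text
time: 43.1
tool_pos: [614.7, 210.5, 20.4]
tcp_rot: [-180.0, -0.0, -11.3]
ft_force: [-0.5, 0.0, 0.5]
finger_gap: 45.9
```

```bash
python3 - <<'E'
from h import *
q=snap("side","n2.png")
im=cv2.imread("pics/n2.png"); im=cv2.convertScaleAbs(im,alpha=1.5,beta=20);cv2.imwrite("pics/n2c.png",cv2.resize(im[205:265,170:240],None,fx=9,fy=9,interpolation=cv2.INTER_CUBIC))
e=r.sense();print(e["tool_pos"],e["tcp_rot"],e["finger_gap"])
E
```

```text
[615.10101917 210.70475329  20.93053794] [-1.79952337e+02 -9.84232437e-02 -1.13342756e+01] 45.82872544251539
```

View pics/n2c.png

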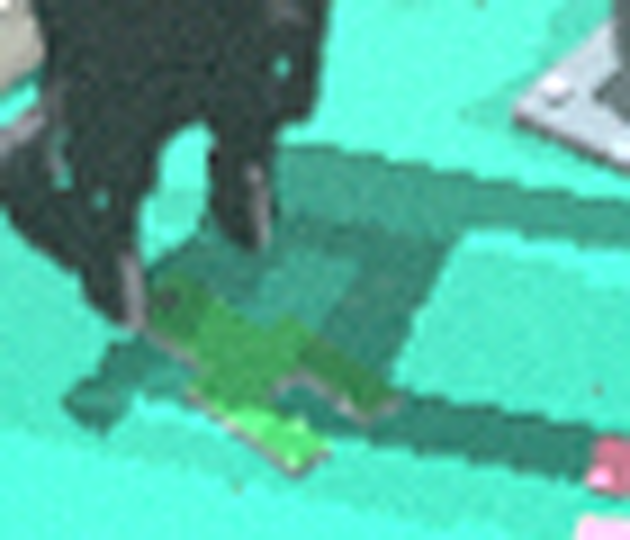

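Straddling well. I lower and close.

Emit:
drive_tool(moves=[[[0, 0, -4], 0], [[0, 0, -8], 0], [[0, 0, -12], 0], [[0, 0, -16], 0], [[0, 0, -19], 0], [[0, 0, -21], 0], [[0, 0, -21], 0], [[0, 0, -21], 0]])

```text
time: 43.82
tool_pos: [613.9, 210.6, -1.8]
tcp_rot: [180.0, 0.0, -11.3]
ft_force: [0.3, 0.3, -0.1]
finger_gap: 46.1
```

Emit:
drive_tool(moves=[[[0, 0, 0], 0], [[0, 0, 0], 0], [[0, 0, 0], 0], [[0, 0, 0], 0], [[0, 0, 0], 0], [[0, 0, 0], 0], [[0, 0, 0], 0], [[0, 0, 0], 0]], fingers=15)

```text
time: 44.48
tool_pos: [614.6, 210.7, -0.9]
tcp_rot: [-180.0, -0.1, -11.3]
ft_force: [-0.5, -0.4, 4.9]
finger_gap: 23.6
```

```bash
python3 - <<'E'
from h import *
q=r.snapshot("side")
e=r.sense();print(e["tool_pos"],e["ft_force"],e["finger_gap"])
for o in shim(q,"green"):
    if 400<o[2][0]<700 and 100<o[2][1]<500: print(o[0],o[1],[np.round(v,1) for v in o[2:]])
E
```

```text
[614.60849663 210.72394979  -0.89122792] [-0.20983126 -1.00968906  4.72450896] 23.582276454775442
[189 236  24  21] 195 [array([578. , 218.8]), np.float64(162.0), np.float64(-56.1), np.float64(42.6), np.float64(48.4), np.float64(44.5), np.float64(23.8)]
```

Gripped at gap 23.6. I lift, turn and carry it to the ramp.

Emit:
drive_tool(moves=[[[0, 0, 5], 0], [[0, 0, 15], 0], [[0, 0, 30], 0], [[0, -5, 60], 7], [[-5, -10, 95], 14], [[-10, -15, 130], 21], [[-15, -20, 165], 28], [[-20, -25, 200], 35]])

```text
time: 45.2
tool_pos: [593.6, 185.4, 201.7]
tcp_rot: [180.0, -0.1, 24.0]
ft_force: [-0.5, -0.1, -0.7]
finger_gap: 24.1
```

Emit:
drive_tool(moves=[[[-7, -12, 15], 7], [[-14, -24, 30], 14], [[-21, -36, 45], 21], [[-28, -48, 45], 28], [[-35, -60, 45], 35], [[-42, -72, 45], 42], [[-48, -84, 45], 49], [[-55, -96, 45], 56]])

```text
time: 45.87
tool_pos: [538.7, 89.1, 245.0]
tcp_rot: [179.9, -0.0, 80.0]
ft_force: [-0.1, -0.7, -0.4]
finger_gap: 23.9
```

```bash
python3 - <<'E'
from h import *
q=snap("side","n3.png"); s=snap("top","n3t.png")
im=cv2.imread("pics/n3.png"); im=cv2.convertScaleAbs(im,alpha=1.5,beta=20);cv2.imwrite("pics/n3c.png",cv2.resize(im[100:220,180:300],None,fx=5,fy=5,interpolation=cv2.INTER_CUBIC))
e=r.sense();print(e["tool_pos"],e["tcp_rot"],e["finger_gap"])
E
```

```text
[538.5330588   88.31131063 244.99154507] [1.79929061e+02 8.35523684e-03 7.97896214e+01] 23.892103305516983
```

View pics/n3c.png

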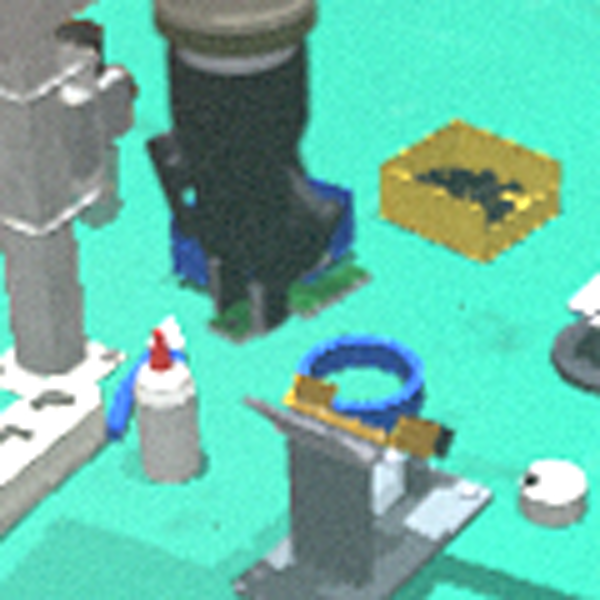

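Emit:
drive_tool(moves=[[[0, 0, -10], 2], [[0, 0, -22], 4], [[0, 0, -34], 6], [[0, 0, -46], 7.2], [[0, 0, -57], 7.2], [[0, 0, -65], 7.2], [[0, 0, -71], 7.2], [[0, 0, -74], 7.2]])

```text
time: 46.63
tool_pos: [538.7, 89.7, 168.4]
tcp_rot: [-179.9, 0.0, 86.8]
ft_force: [-0.0, 0.1, -1.6]
finger_gap: 23.8
```

Emit:
drive_tool(moves=[[[0, 0, -1], 0], [[0, 0, -2], 0], [[0, 0, -3], 0], [[0, 0, -4], 0], [[0, 0, -5], 0], [[0, 0, -5], 0], [[0, 0, -5], 0], [[0, 0, -5], 0]])

```text
time: 47.3
tool_pos: [539.4, 89.6, 164.9]
tcp_rot: [180.0, -0.0, 86.9]
ft_force: [-0.0, 0.9, -0.2]
finger_gap: 24.1
```

```bash
python3 - <<'E'
from h import *
q=snap("side","n4.png"); s=snap("top","n4t.png")
im=cv2.imread("pics/n4.png"); im=cv2.convertScaleAbs(im,alpha=1.5,beta=20);cv2.imwrite("pics/n4c.png",cv2.resize(im[150:215,205:275],None,fx=9,fy=8.5,interpolation=cv2.INTER_CUBIC))
im=cv2.imread("pics/n4t.png"); im=cv2.convertScaleAbs(im,alpha=1.3,beta=10);cv2.imwrite("pics/n4tc.png",cv2.resize(im[140:230,200:300],None,fx=6,fy=6,interpolation=cv2.INTER_CUBIC))
e=r.sense();print(e["tool_pos"],e["tcp_rot"],e["finger_gap"],e["ft_force"])
E
```

```text
[539.37562204  89.63371924 164.83606264] [ 1.79958428e+02 -5.07383398e-03  8.68510074e+01] 23.47536080523471 [0.85754434 0.75052174 1.48373379]
```

View pics/n4c.png

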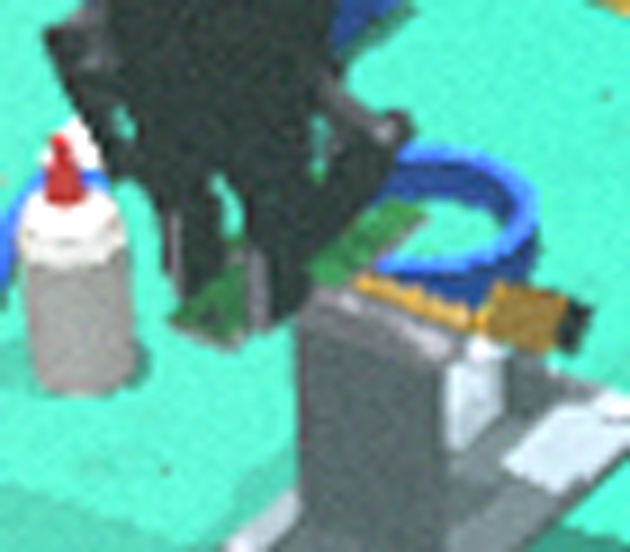

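View pics/n4tc.png

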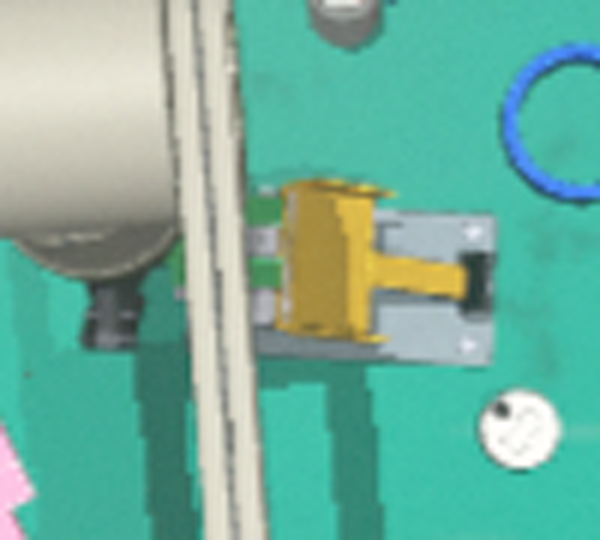

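```bash
python3 - <<'E'
from h import *
q=r.snapshot("side");s=r.snapshot("top")
f=lambda x,y:[205+(x+.5)/9-.5,150+(y+.5)/8.5-.5]
print("rear",onplane(q,[f(172,321),f(235,346)],167)[:,:2].round(1))
print("front",onplane(s,[[200+283/6,140+225/6]],172)[:,:2].round(1), onplane(q,[f(402,203),f(426,217)],171)[:,:2].round(1))
E
```

```text
rear [[553.6 107.3]
 [527.9 108.4]]
front [[544.4   8.1]] [[523.2  13. ]
 [511.7  16.1]]
```

The rear edge is at y≈109, which puts the rest edge about 43 from the rear with the centre of mass ahead of it. I release.

Emit:
drive_tool(moves=[[[0, 0, 0], 0], [[0, 0, 0], 0], [[0, 0, 0], 0], [[0, 0, 0], 0], [[0, 0, 0], 0], [[0, 0, 0], 0], [[0, 0, 0], 0], [[0, 0, 0], 0]], fingers=48)

```text
time: 48.17
tool_pos: [539.1, 89.6, 164.5]
tcp_rot: [-180.0, 0.0, 86.9]
ft_force: [-0.3, -0.0, 0.4]
finger_gap: 48.2
```

Emit:
drive_tool(moves=[[[0, 10, 0], 0], [[0, 20, 0], 0], [[0, 30, 0], 0], [[0, 40, 0], 0], [[0, 50, 0], 0], [[0, 60, 5], 0], [[0, 70, 15], 0], [[0, 70, 31], 0]])

```text
time: 48.83
tool_pos: [537.9, 161.8, 194.9]
tcp_rot: [-179.8, -0.0, 86.9]
ft_force: [-0.7, -0.2, -0.7]
finger_gap: 47.9
```

Emit:
drive_tool(moves=[[[0, 0, 0], 0], [[0, 0, 0], 0], [[0, 0, 0], 0], [[0, 0, 0], 0], [[0, 0, 0], 0], [[0, 0, 0], 0], [[0, 0, 0], 0], [[0, 0, 0], 0]], fingers=0)

```text
time: 49.5
tool_pos: [538.9, 159.5, 195.2]
tcp_rot: [-180.0, 0.0, 86.8]
ft_force: [0.2, 0.2, -0.1]
finger_gap: -0.1
```

```bash
python3 - <<'E'
from h import *
q=snap("side","n5.png"); s=snap("top","n5t.png")
im=cv2.imread("pics/n5.png"); im=cv2.convertScaleAbs(im,alpha=1.5,beta=20);a=cv2.resize(im[140:215,205:290],None,fx=7,fy=7,interpolation=cv2.INTER_CUBIC)
cv2.imwrite("pics/n5c.png",a)
im=cv2.imread("pics/n5t.png"); im=cv2.convertScaleAbs(im,alpha=1.3,beta=10);cv2.imwrite("pics/n5tc.png",cv2.resize(im[140:230,200:300],None,fx=6,fy=6,interpolation=cv2.INTER_CUBIC))
e=r.sense();print(e["tool_pos"],e["tcp_rot"],e["finger_gap"],e["ft_force"])
E
```

```text
[539.04763845 159.52933776 195.38393269] [-1.79989346e+02  1.49435668e-03  8.68442838e+01] -0.15383631485699018 [ 0.03128492  0.55796722 -0.20902578]
```

View pics/n5c.png

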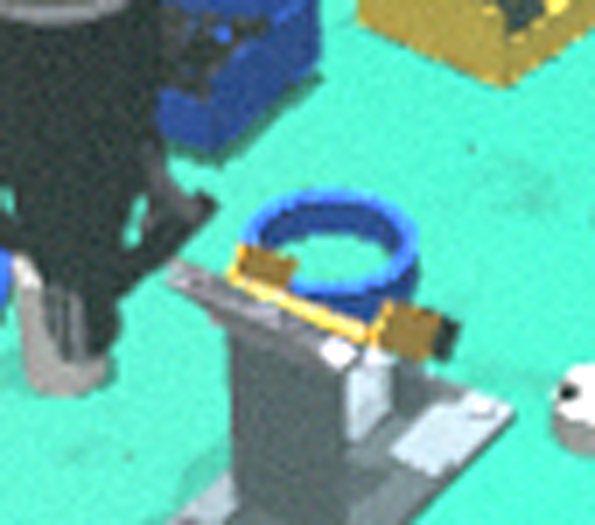

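View pics/n5tc.png

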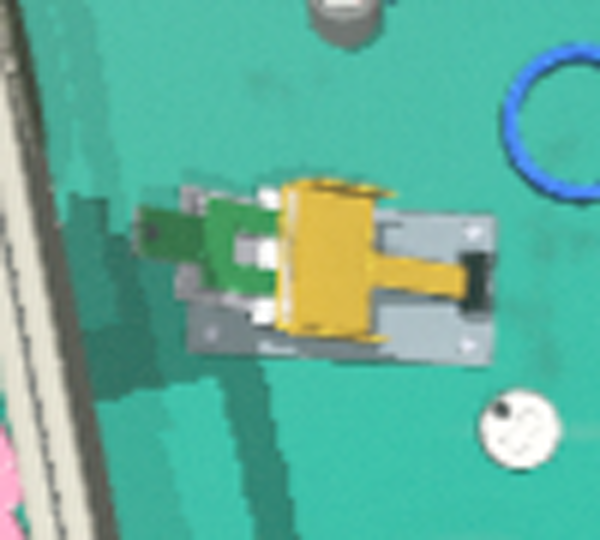

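Green is seated the same way. I do the same push, 6 mm lower since it is shorter.

Emit:
drive_tool(moves=[[[0, -8, -5], 0], [[-0.5, -16, -10], 0], [[-1, -24, -12], 0], [[-1.5, -32, -12], 0], [[-2, -40, -12], 0], [[-2.5, -48, -12], 0], [[-3, -56, -12], 0], [[-3, -62, -12], 0]])

```text
time: 50.27
tool_pos: [536.2, 96.6, 183.8]
tcp_rot: [180.0, -0.0, 86.8]
ft_force: [-0.3, 2.6, 2.3]
finger_gap: 0.1
```

Emit:
drive_tool(moves=[[[-0.3, -7, 0], 0], [[-0.6, -14, 0], 0], [[-0.9, -21, 0], 0], [[-1.2, -28, 0], 0], [[-1.5, -35, 0], 0], [[-1.8, -42, 0], 0], [[-2, -48, 0], 0], [[-2.2, -52, 0], 0]])

```text
time: 50.93
tool_pos: [533.8, 44.7, 183.4]
tcp_rot: [-180.0, 0.0, 86.8]
ft_force: [0.0, 0.7, 0.4]
finger_gap: 0.1
```

Emit:
drive_tool(moves=[[[-0.2, -5, 0], 0], [[-0.4, -10, 0], 0], [[-0.6, -15, 0], 0], [[-0.8, -20, 0], 0], [[-1, -25, 0], 0], [[-1.2, -30, 0], 0], [[-1.4, -35, 0], 0], [[-1.4, -38, 0], 0]])

```text
time: 51.6
tool_pos: [532.5, 7.0, 183.5]
tcp_rot: [-180.0, 0.0, 86.8]
ft_force: [-0.4, 0.1, -0.9]
finger_gap: 0.1
```

```bash
python3 - <<'E'
from h import *
q=snap("side","n6.png"); s=snap("top","n6t.png")
im=cv2.imread("pics/n6.png"); im=cv2.convertScaleAbs(im,alpha=1.5,beta=20);cv2.imwrite("pics/n6c.png",cv2.resize(im[130:215,200:290],None,fx=7,fy=7,interpolation=cv2.INTER_CUBIC))
e=r.sense();print(e["tool_pos"],e["ft_force"])
E
```

```text
[532.51209129   7.04699095 183.49369003] [-0.38803742  0.01374218 -0.16806073]
```

View pics/n6c.png

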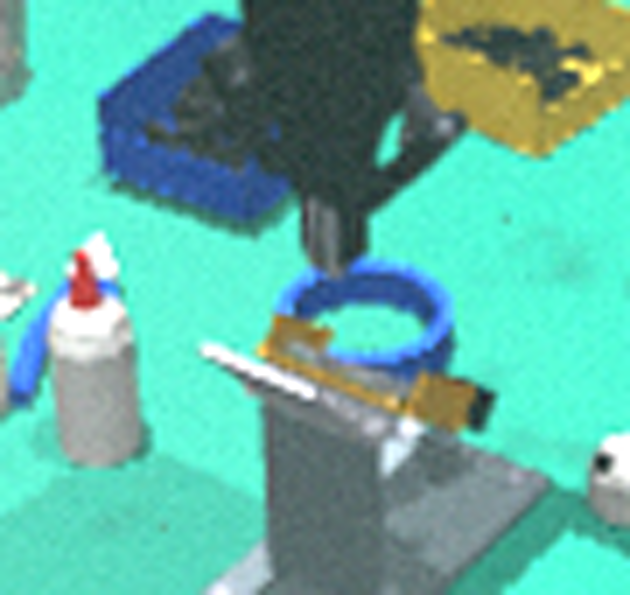

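Toppled. I move aside to look.

Emit:
drive_tool(moves=[[[0, 0, 30], 0], [[0, -30, 46], 0], [[0, -70, 46], 0], [[0, -110, 46], 0], [[0, -150, 46], 0], [[0, -190, 46], 0], [[0, -230, 46], 0], [[0, -260, 46], 0]], fingers=46)

```text
time: 52.37
tool_pos: [532.1, -255.3, 229.5]
tcp_rot: [180.0, 0.0, 86.8]
ft_force: [0.3, -0.3, -0.0]
finger_gap: 45.9
```

```bash
python3 - <<'E'
from h import *
q=snap("side","n7.png"); s=snap("top","n7t.png")
im=cv2.imread("pics/n7t.png"); im=cv2.convertScaleAbs(im,alpha=1.3,beta=10);cv2.imwrite("pics/n7tc.png",cv2.resize(im[155:220,220:300],None,fx=9,fy=9,interpolation=cv2.INTER_CUBIC))
print(r.sense()["tool_pos"],r.sense()["ft_force"])
E
```

```text
[ 531.72063598 -256.85024264  229.16959056] [-0.08293803  0.53490881  0.0527423 ]
```

View pics/n7tc.png

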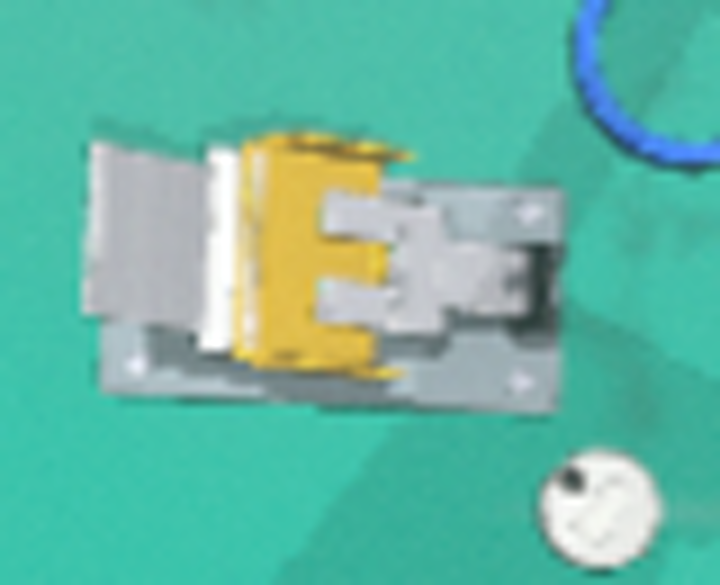

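Green lies bare face up on the slope, tab at the stop, let go. I pick it up the same way.

Emit:
drive_tool(moves=[[[0, 30, -10], 0], [[0, 65, -25], 0], [[0, 100, -40], 0], [[0, 135, -55], 0], [[0, 160, -70], 0], [[0, 172, -80], 0], [[0, 176, -90], 0], [[0, 176, -90], 0]])

```text
time: 53.13
tool_pos: [531.3, -75.3, 137.3]
tcp_rot: [-179.8, -0.0, 87.0]
ft_force: [-0.4, -0.4, -0.9]
finger_gap: 45.9
```

Emit:
drive_tool(moves=[[[0, 0, -15], 0], [[0, 0, -30], 0], [[0, 0, -45], 0], [[0, 0, -60], 0], [[0, 0, -75], 0], [[0, 0, -86], 0], [[0, 0, -92], 0], [[0, 0, -92], 0]])

```text
time: 53.8
tool_pos: [531.7, -77.1, 46.4]
tcp_rot: [-179.9, -0.0, 86.8]
ft_force: [-0.4, 0.1, -0.2]
finger_gap: 46.1
```

Emit:
drive_tool(moves=[[[0, 0, 0], 0], [[0, 0, 0], 0], [[0, 0, 0], 0], [[0, 0, 0], 0], [[0, 0, 0], 0], [[0, 0, 0], 0], [[0, 0, 0], 0], [[0, 0, 0], 0]], fingers=15)

```text
time: 54.47
tool_pos: [533.4, -76.9, 48.8]
tcp_rot: [179.9, 0.1, 86.9]
ft_force: [-2.1, -1.4, 6.2]
finger_gap: 24.4
```

Emit:
drive_tool(moves=[[[0, 0, 4], 0], [[0, 0, 10], 0], [[0, 0, 20], 0], [[0, 0, 35], 0], [[0, 0, 50], 0], [[0, 0, 70], 0], [[0, 0, 90], 0], [[0, 0, 105], 0]])

```text
time: 55.13
tool_pos: [533.1, -76.3, 155.3]
tcp_rot: [179.9, 0.0, 86.9]
ft_force: [0.4, -0.2, -0.7]
finger_gap: 24.6
```

```bash
python3 - <<'E'
from h import *
q=snap("side","o1.png")
im=cv2.imread("pics/o1.png"); im=cv2.convertScaleAbs(im,alpha=1.5,beta=20);cv2.imwrite("pics/o1c.png",cv2.resize(im[100:220,210:330],None,fx=5,fy=5,interpolation=cv2.INTER_CUBIC))
e=r.sense();print(e["tool_pos"],e["ft_force"],e["finger_gap"])
E
```

```text
[534.81453178 -76.73595164 158.48982623] [ 1.77689146 -1.00970051  2.07177576] 24.346666054371596
```

View pics/o1c.png

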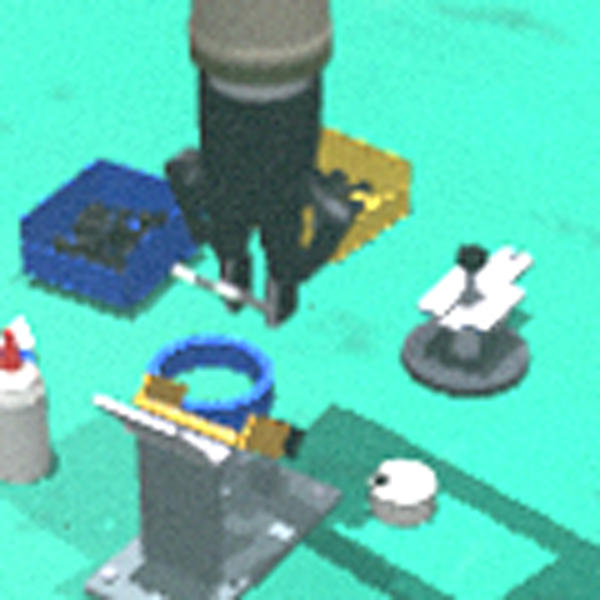

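Held. I carry it to clear bench at (380,−205), turning so the mouth points +x.

Emit:
drive_tool(moves=[[[-12, -14, 0], -7], [[-24, -28, 0], -14], [[-36, -42, 0], -21], [[-48, -56, 0], -28], [[-60, -70, 0], -35], [[-74, -84, 0], -42], [[-88, -98, 0], -49], [[-100, -110, 0], -56]])

```text
time: 55.85
tool_pos: [431.6, -186.9, 152.5]
tcp_rot: [-180.0, 0.0, 30.5]
ft_force: [-0.2, -0.2, -0.7]
finger_gap: 24.5
```

Emit:
drive_tool(moves=[[[-10, -4, -15], -7], [[-20, -8, -30], -14], [[-30, -12, -45], -21], [[-40, -16, -62], -28], [[-50, -18, -80], -31], [[-52, -18, -98], -31], [[-52, -18, -116], -31], [[-52, -18, -130], -31]])

```text
time: 56.52
tool_pos: [379.7, -204.0, 21.2]
tcp_rot: [-180.0, 0.0, -0.2]
ft_force: [0.7, 0.9, -1.3]
finger_gap: 24.6
```

Emit:
drive_tool(moves=[[[0, 0, -6], 0], [[0, 0, -11], 0], [[0, 0, -14], 0], [[0, 0, -16], 0], [[0, 0, -17], 0], [[0, 0, -18], 0], [[0, 0, -19], 0], [[0, 0, -19], 0]])

```text
time: 57.18
tool_pos: [381.3, -204.8, 4.6]
tcp_rot: [180.0, -0.1, -0.1]
ft_force: [-2.2, 1.5, 7.6]
finger_gap: 25.0
```

```bash
python3 - <<'E'
from h import *
q=snap("side","o2.png")
im=cv2.imread("pics/o2.png"); im=cv2.convertScaleAbs(im,alpha=1.5,beta=20);cv2.imwrite("pics/o2c.png",cv2.resize(im[120:220,270:370],None,fx=6,fy=6,interpolation=cv2.INTER_CUBIC))
e=r.sense();print(e["tool_pos"],e["tcp_rot"],e["ft_force"],e["finger_gap"])
E
```

```text
[ 381.29207221 -204.7989077     4.60207626] [ 1.79958143e+02 -7.29994866e-02 -1.43189534e-01] [-1.63432052  1.95367305  6.48601629] 24.858399180580847
```

View pics/o2c.png

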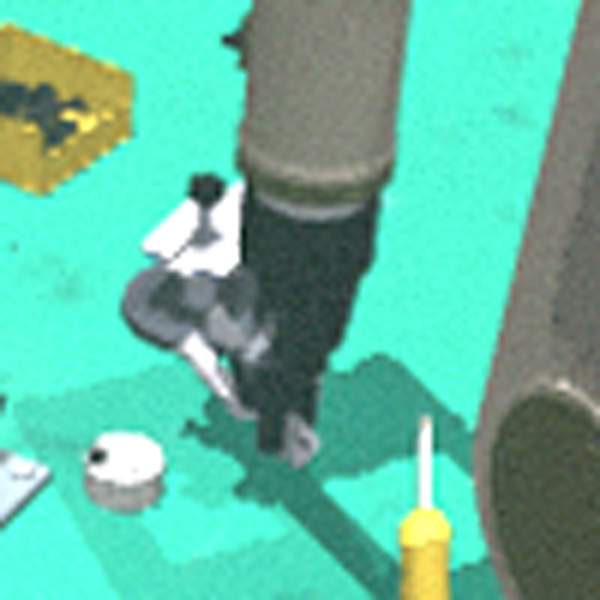

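Emit:
drive_tool(moves=[[[0, 0, 0], 0], [[0, 0, 0], 0], [[0, 0, 0], 0], [[0, 0, 0], 0], [[0, 0, 0], 0], [[0, 0, 0], 0], [[0, 0, 0], 0], [[0, 0, 0], 0]], fingers=44)

```text
time: 57.9
tool_pos: [380.5, -204.4, 3.5]
tcp_rot: [-180.0, 0.0, -0.1]
ft_force: [-0.1, -0.2, 0.7]
finger_gap: 43.9
```

```bash
python3 - <<'E'
from h import *
q=snap("side","o3.png");s=snap("top","o3t.png")
im=cv2.imread("pics/o3.png"); im=cv2.convertScaleAbs(im,alpha=1.5,beta=20);cv2.imwrite("pics/o3c.png",cv2.resize(im[140:220,285:365],None,fx=7,fy=7,interpolation=cv2.INTER_CUBIC))
im=cv2.imread("pics/o3t.png");cv2.imwrite("pics/o3tc.png",cv2.resize(im[180:270,270:360],None,fx=7,fy=6.6,interpolation=cv2.INTER_CUBIC))
e=r.sense();print(e["tool_pos"],e["tcp_rot"],e["ft_force"],e["finger_gap"])
E
```

```text
[ 380.473718   -204.3795574     3.48500461] [-1.7999902e+02  2.3299550e-03 -1.4537199e-01] [0.23585075 0.45374906 0.2160165 ] 43.963401161020315
```

View pics/o3c.png

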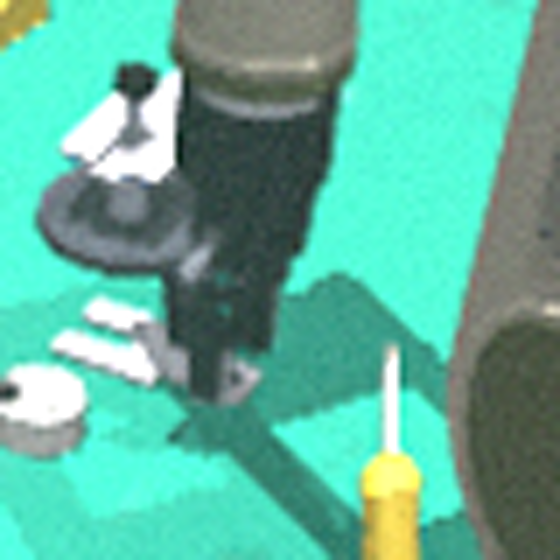

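View pics/o3tc.png

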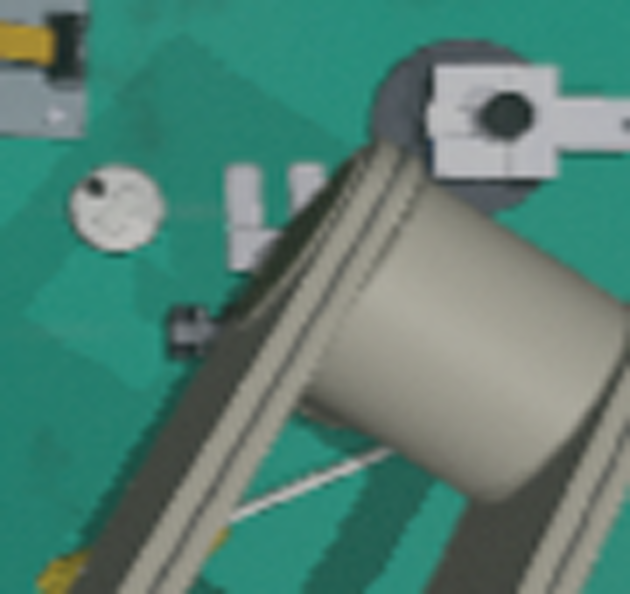

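Flat on the bench, bare face up, prongs at top crop (244,165) and (308,165). I re-grip level.

Emit:
drive_tool(moves=[[[0, 0, -1], 0], [[0, 0, -2], 0], [[0, 0, -3], 0], [[0, 0, -4], 0], [[0, 0, -4], 0], [[0, 0, -4], 0], [[0, 0, -4], 0], [[0, 0, -4], 0]])

```text
time: 58.67
tool_pos: [380.5, -204.4, -0.5]
tcp_rot: [-180.0, 0.0, -0.1]
ft_force: [-0.1, -0.8, -0.2]
finger_gap: 44.1
```

Emit:
drive_tool(moves=[[[0, 0, 0], 0], [[0, 0, 0], 0], [[0, 0, 0], 0], [[0, 0, 0], 0], [[0, 0, 0], 0], [[0, 0, 0], 0], [[0, 0, 0], 0], [[0, 0, 0], 0]], fingers=15)

```text
time: 59.33
tool_pos: [380.7, -204.5, -0.1]
tcp_rot: [180.0, -0.0, -0.1]
ft_force: [-1.6, 1.2, 6.1]
finger_gap: 23.5
```

```bash
python3 - <<'E'
from h import *
s=snap("top","o4t.png")
im=cv2.imread("pics/o4t.png");cv2.imwrite("pics/o4tc.png",cv2.resize(im[195:230,295:330],None,fx=16,fy=16,interpolation=cv2.INTER_CUBIC))
e=r.sense();print(e["tool_pos"],e["tcp_rot"],e["ft_force"],e["finger_gap"])
E
```

```text
[ 3.80684603e+02 -2.04561728e+02 -1.31773074e-01] [ 1.79983299e+02 -1.68966349e-02 -1.45360587e-01] [-1.6518513   0.46060626  5.35754628] 23.85055066175413
```

View pics/o4tc.png

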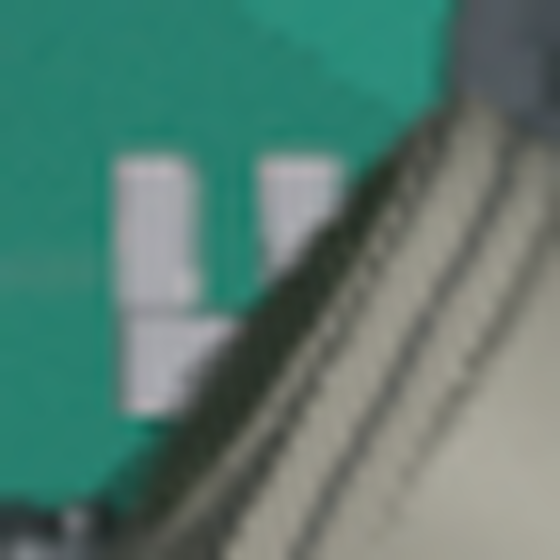

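```bash
python3 - <<'E'
from h import *
s=r.snapshot("top")
f=lambda x,y:[295+(x+.5)/16-.5,195+(y+.5)/16-.5]
P=onplane(s,[f(114,157),f(342,157),f(227,157),f(123,413),f(215,318)],6)[:,:2]; print(P.round(1))
d=P[0]-P[3]; print("mouth heading",np.degrees(np.arctan2(d[1],d[0])))
c=(P[0]+P[1])/2; u=d/np.linalg.norm(d); seat=c-26*u; print("seat",seat, "to stem",np.array([487,-303.3])-seat)
E
```

```text
[[ 469.5 -182.1]
 [ 468.9 -232.5]
 [ 469.2 -207.1]
 [ 413.2 -182.8]
 [ 433.8 -203.6]]
mouth heading 0.6697198492584397
seat [ 443.21791646 -207.61571147] to stem [ 43.78208354 -95.68428853]
```

The seat-to-stem shift is (+44,−96). I lift, align, descend to mid-gap above blue, then slide in +x.

Emit:
drive_tool(moves=[[[0, 0, 4], 0], [[0, 0, 12], 0], [[0, 0, 24], 0], [[-3, 0, 40], 0], [[-6, 0, 60], 0], [[-9, 0, 85], 0], [[-12, 0, 110], 0], [[-12, 0, 120], 0]])

```text
time: 60.1
tool_pos: [369.6, -205.4, 123.4]
tcp_rot: [179.8, -0.2, -0.2]
ft_force: [0.5, -1.0, 0.1]
finger_gap: 23.4
```

Emit:
drive_tool(moves=[[[0, -16, 0], 0], [[0, -32, 0], 0], [[0, -48, 0], 0], [[0, -64, 0], 0], [[0, -78, 0], 0], [[0, -90, 0], 0], [[0, -96, 0], 0], [[0, -96, 0], 0]])

```text
time: 60.77
tool_pos: [368.4, -301.3, 119.3]
tcp_rot: [-180.0, 0.0, -0.2]
ft_force: [-0.0, 0.6, -1.0]
finger_gap: 23.7
```

Emit:
drive_tool(moves=[[[0, 0, -10], 0], [[0, 0, -20], 0], [[0, 0, -30], 0], [[0, 0, -40], 0], [[0, 0, -48], 0], [[0, 0, -53], 0], [[0, 0, -53], 0], [[0, 0, -53], 0]])

```text
time: 61.43
tool_pos: [368.3, -300.1, 66.2]
tcp_rot: [-180.0, 0.0, -0.1]
ft_force: [-1.1, -0.3, -0.6]
finger_gap: 23.7
```

```bash
python3 - <<'E'
from h import *
q=snap("side","p1.png");s=snap("top","p1t.png")
im=cv2.imread("pics/p1.png"); im=cv2.convertScaleAbs(im,alpha=1.3,beta=15);cv2.imwrite("pics/p1c.png",cv2.resize(im[120:190,280:350],None,fx=9,fy=8.5,interpolation=cv2.INTER_CUBIC))
im=cv2.imread("pics/p1t.png");cv2.imwrite("pics/p1tc.png",cv2.resize(im[175:235,310:370],None,fx=10,fy=10,interpolation=cv2.INTER_CUBIC))
e=r.sense();print(e["tool_pos"],e["tcp_rot"],e["ft_force"],e["finger_gap"])
E
```

```text
[ 368.84183577 -300.70788006   67.03298942] [ 1.79962881e+02 -3.80685019e-02 -1.43281329e-01] [-0.18796564 -0.09193475 -0.87475277] 23.67713575720804
```

View pics/p1c.png

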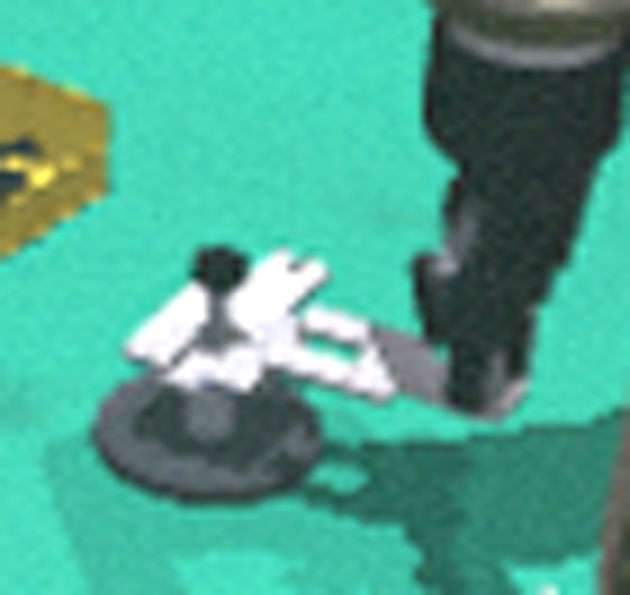

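View pics/p1tc.png

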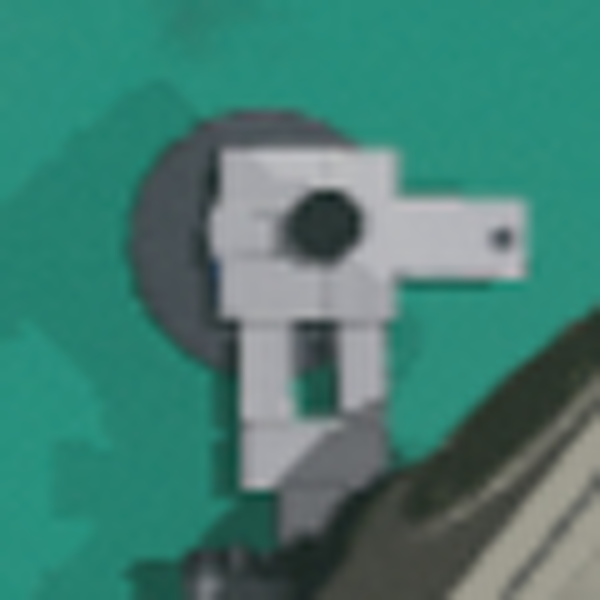

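```bash
python3 - <<'E'
from h import *
s=r.snapshot("top");q=r.snapshot("side")
f=lambda x,y:[310+(x+.5)/10-.5,175+(y+.5)/10-.5]
print("slot edges",onplane(s,[f(293,375),f(340,375)],74)[:,:2].round(1),"outer",onplane(s,[f(240,375),f(387,375)],74)[:,:2].round(1),"front/shoulder L",onplane(s,[f(238,323),f(243,490)],74)[:,:2].round(1))
print("head",onplane(s,[f(325,225)],96)[:,:2].round(1))
g=lambda x,y:[280+(x+.5)/9-.5,120+(y+.5)/8.5-.5]
for z in (68,74): print("side shoulder corner",z,onplane(q,[g(395,392)],z)[:,:2].round(1))
E
```

```text
slot edges [[ 438.3 -295.7]
 [ 438.1 -311.4]] outer [[ 438.5 -278. ]
 [ 437.9 -327.1]] front/shoulder L [[ 455.9 -277.8]
 [ 400.3 -277.8]]
head [[ 486.6 -302.2]]
side shoulder corner 68 [[ 400.2 -284.8]]
side shoulder corner 74 [[ 397.  -276.6]]
```

The slot centreline is at y −303.1 against the stem at −303, height about 74 at the top face. I slide in.

Emit:
drive_tool(moves=[[[7, 0, 0], 0], [[14, 0, 0], 0], [[21, 0, 0], 0], [[28, 0, 0], 0], [[35, 0, 0], 0], [[42, 0, 0], 0], [[48, 0, 0], 0], [[52, 0, 0], 0]])

```text
time: 62.3
tool_pos: [421.4, -300.3, 66.5]
tcp_rot: [-180.0, -0.0, -0.1]
ft_force: [-0.3, -0.2, 0.1]
finger_gap: 23.4
```

```bash
python3 - <<'E'
from h import *
q=snap("side","p2.png");s=snap("top","p2t.png")
im=cv2.imread("pics/p2.png"); im=cv2.convertScaleAbs(im,alpha=1.2,beta=10);cv2.imwrite("pics/p2c.png",cv2.resize(im[120:190,280:350],None,fx=9,fy=8.5,interpolation=cv2.INTER_CUBIC))
im=cv2.imread("pics/p2t.png");cv2.imwrite("pics/p2tc.png",cv2.resize(im[175:235,310:370],None,fx=10,fy=10,interpolation=cv2.INTER_CUBIC))
e=r.sense();print(e["tool_pos"],e["tcp_rot"],e["ft_force"],e["finger_gap"])
E
```

```text
[ 421.1247228  -300.30498435   66.46798174] [-1.79996644e+02 -2.97523671e-03 -1.15652242e-01] [0.07005333 0.33588472 0.02371024] 23.7647753504576
```

View pics/p2c.png

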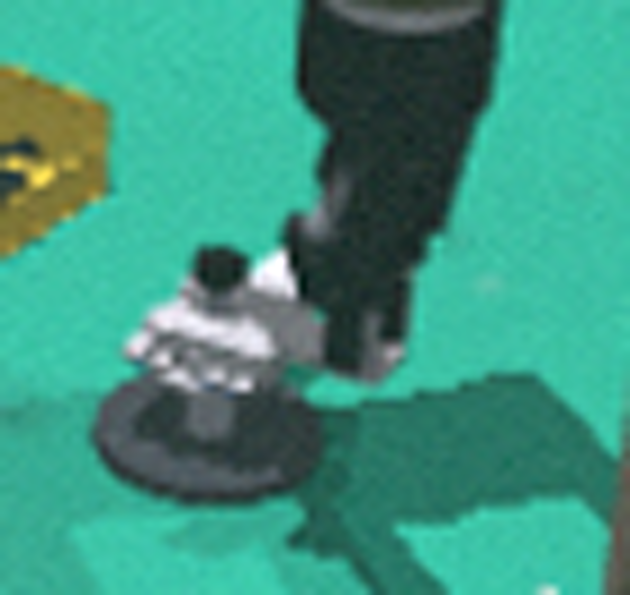

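View pics/p2tc.png

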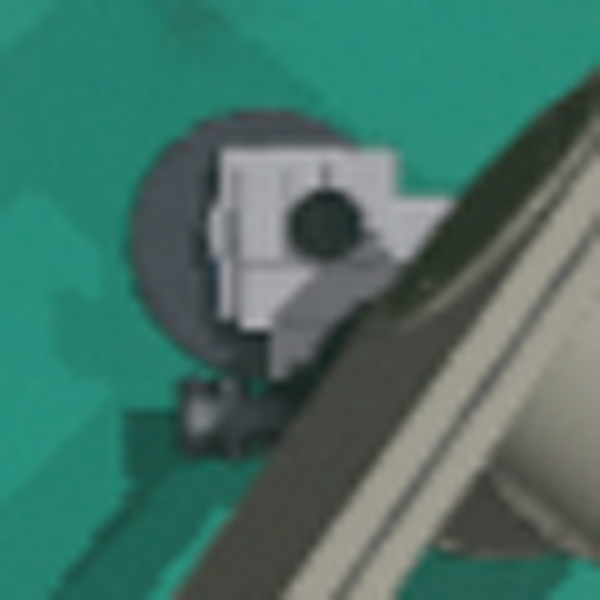

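In. Last 4 mm, then lower onto blue.

Emit:
drive_tool(moves=[[[2, 0, 0], 0], [[4, 0, 0], 0], [[4, 0, -2], 0], [[4, 0, -4], 0], [[4, 0, -6], 0], [[4, 0, -8], 0], [[4, 0, -9.5], 0], [[4, 0, -9.5], 0]])

```text
time: 63.07
tool_pos: [424.1, -300.1, 56.5]
tcp_rot: [-180.0, 0.0, -0.1]
ft_force: [-0.1, 0.3, -0.4]
finger_gap: 23.8
```

Emit:
drive_tool(moves=[[[0, 0, -0.4], 0], [[0, 0, -0.8], 0], [[0, 0, -1.2], 0], [[0, 0, -1.6], 0], [[0, 0, -1.6], 0], [[0, 0, -1.6], 0], [[0, 0, -1.6], 0], [[0, 0, -1.6], 0]])

```text
time: 63.73
tool_pos: [424.6, -300.4, 55.6]
tcp_rot: [180.0, -0.0, -0.1]
ft_force: [-0.2, 0.1, 1.8]
finger_gap: 23.8
```

Emit:
drive_tool(moves=[[[0, 0, 0], 0], [[0, 0, 0], 0], [[0, 0, 0], 0], [[0, 0, 0], 0], [[0, 0, 0], 0], [[0, 0, 0], 0], [[0, 0, 0], 0], [[0, 0, 0], 0]], fingers=46)

```text
time: 64.4
tool_pos: [424.5, -300.4, 55.4]
tcp_rot: [-180.0, 0.0, -0.1]
ft_force: [-0.1, -0.6, -0.1]
finger_gap: 45.9
```

Emit:
drive_tool(moves=[[[0, 0, 10], 0], [[0, 0, 25], 0], [[0, 0, 45], 0], [[0, 0, 70], 0], [[0, 0, 100], 0], [[0, 0, 130], 0], [[0, 20, 155], 0], [[0, 50, 170], 0]])

```text
time: 65.07
tool_pos: [425.3, -252.2, 230.0]
tcp_rot: [179.8, -0.2, -0.3]
ft_force: [0.7, 0.3, 1.7]
finger_gap: 45.7
```

Emit:
drive_tool(moves=[[[5, 40, 0], 0], [[10, 80, 0], 0], [[15, 120, 0], 0], [[20, 160, 0], 0], [[25, 200, 0], 0], [[30, 240, 0], 0], [[35, 270, 0], 0], [[35, 270, 0], 0]])

```text
time: 65.73
tool_pos: [459.7, 24.6, 226.5]
tcp_rot: [-179.9, -0.1, 0.1]
ft_force: [0.2, 0.2, 0.8]
finger_gap: 46.3
```

```bash
python3 - <<'E'
from h import *
q=snap("side","p3.png");s=snap("top","p3t.png")
im=cv2.imread("pics/p3.png");cv2.imwrite("pics/p3c.png",cv2.resize(im[130:185,280:335],None,fx=11,fy=10.5,interpolation=cv2.INTER_CUBIC))
im=cv2.imread("pics/p3t.png");cv2.imwrite("pics/p3tc.png",cv2.resize(im[175:235,310:370],None,fx=10,fy=10,interpolation=cv2.INTER_CUBIC))
e=r.sense();print(e["tool_pos"],e["tcp_rot"],e["ft_force"],e["finger_gap"])
E
```

```text
[459.51498717  20.69590748 226.14047569] [ 1.79982006e+02 -3.84405500e-02  3.88589388e-02] [-0.44761575  0.25374325  0.03457732] 46.17717765831837
```

View pics/p3c.png

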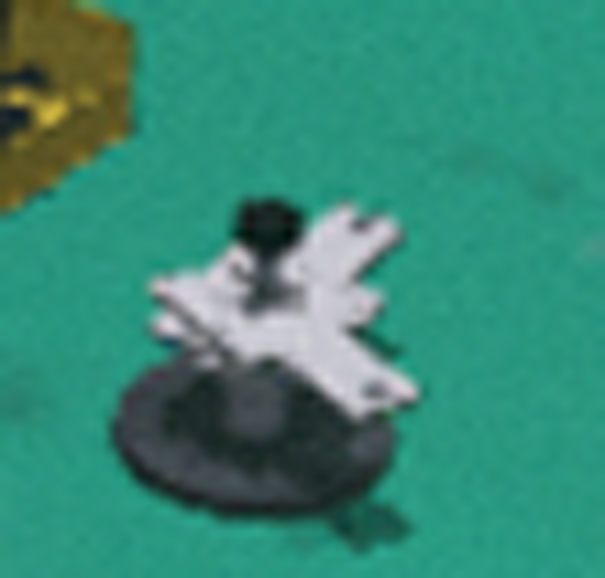

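View pics/p3tc.png

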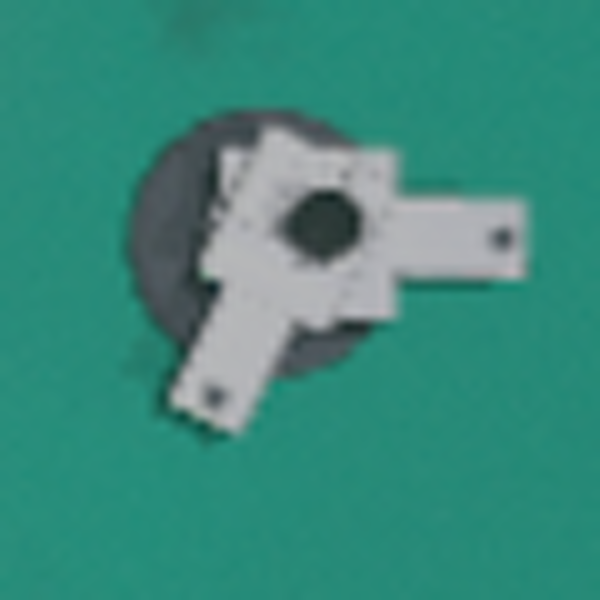

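Green turned about 30° on the stem after release, away from blue. I check its seat, level and angle.

```bash
python3 - <<'E'
from h import *
s=r.snapshot("top")
f=lambda x,y:[310+(x+.5)/10-.5,175+(y+.5)/10-.5]
P=onplane(s,[f(170,398),f(240,434),f(228,285),f(295,322),f(203,275),f(268,125)],62)[:,:2]
print(P.round(1)); end=P[:2].mean(0); j=P[2:4].mean(0); u=(j-end)/np.linalg.norm(j-end)
print("tab len",np.linalg.norm(j-end),"heading",np.degrees(np.arctan2(u[1],u[0])),"width",np.linalg.norm(P[0]-P[1]))
print("head left side len",np.linalg.norm(P[4]-P[5]),"heading",np.degrees(np.arctan2(*(P[5]-P[4])[::-1])))
print("seat from end",end+76*u,"from junction",j+32*u, "stem 487,-303")
F=onplane(s,[f(526,238)],56)[:,:2]; print("blue tab end",F)
E
```

```text
[[ 431.5 -256.9]
 [ 419.1 -280.2]
 [ 469.4 -277.7]
 [ 456.6 -299.9]
 [ 472.9 -269.3]
 [ 523.5 -292.9]]
tab len 42.74446362101475 heading -28.253642987741916 width 26.33515167874
head left side len 55.844994156774945 heading -24.979754425066318
seat from end [ 492.28242072 -304.54727173] from junction [ 491.17646814 -303.95293134] stem 487,-303
blue tab end [[ 484.51737332 -381.07425189]]
```

Both shims are home: green's seat is about 4–5 mm from the stem (limit 9) with its mouth at −27°, and blue is unchanged at about 89°, so the slots are about 115° apart. The tape roll and tally look as before. I hand in.

```bash
python3 - <<'E'
from h import *
a=r.snapshot("top")["pixels"].astype(int); b=r.snapshot("top")["pixels"].astype(int)
print("change round hanger",np.abs(a-b)[175:235,310:370].mean())
t0=np.load("top0.npy").astype(int)
for n,sl in (("tape",(slice(140,185),slice(275,320))),("tally",(slice(200,222),slice(275,300))),("glue",(slice(125,150),slice(245,270)))): print(n,np.abs(t0-b)[sl].mean().round(1))
print(r.hand_in())
E
```

```text
change round hanger 1.0499074074074075
tape 4.3
tally 13.4
glue 4.5
the job is handed in; nothing more can be done
None
```

The blue and green shims are both on the hanger's stem, bare face up, flat and let go; I handed the job in, and no verdict is reported. The red shim was absent. I used about 66 s of the 210 s.

**What I did:** Each shim went down the flip ramp and I saw it lying free on the yellow slope, bare face up. I then laid each one flat on the bench to re-grip it level, and slid it onto the stem, blue first and green on top of it.

**Last checks:**
- **Blue:** its seat was about 2 mm from the stem when released, and its tab end had not moved at the last look.
- **Green:** its seat reads about 4–5 mm from the stem (limit 9). It lies flat in the side picture.
- **Slots:** they point about 115° apart (at least 60° needed).
- **Arm:** it is clear of everything, and two pictures of the hanger just before hand-in matched to within camera noise.

**What disagreed or went wrong:**
- **Height reading:** on the bench the fingers were about 25 mm higher than the TCP reading and the stated finger length imply, so my first four grasps closed above the shim. I found the real height by touch and used that from then on.
- **Cameras:** the side view gave positions about 4 mm further in y than the top view. I averaged the two, and measured the final seating from the top view alone.
- **Tape roll:** my first bench spot for blue left its prongs resting on the tape roll. I lifted it straight off, and the roll had not moved beyond measuring error.
- **Green turned:** it rotated about 27° on the stem after I released it, cause not known.
- **Bystanders:** before and after pictures match closely for the tape roll and glue bottle. The tally counter's patch differed more (13 against about 4), which I put down to the arm's shadow but did not confirm.

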